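Book out the repaired sneaker

TASK

Book the repaired blue sneaker out: take the yellow scanner wand from its holder, aim it squarely at the middle of the bar-code label on the sneaker's sole from about 6 cm away, and hold it steady there for a good second. Then stand the scanner back in its holder, set down rather than dropped, and after that slide the white job marker to the middle of the green field. Do not touch the shoes, their jacks or lamps, and leave the other things on the bench where they are.

Things in the scene. Friction and masses are not known exactly. Their poses are not given: they have to be found in the camera images.
- scanner: Bar-code scanner wand, standing window-down in its holder at the start. Square section, 190 mm long: black head 36 x 36 mm (z 0 to 50), yellow grip 30 x 30 mm (z 50 to 175), black cap 36 x 36 (z 175 to 190). 0.13 to 0.23 kg. Origin: centre of the scan window in its lower end; z runs up the wand, so the scanner looks along -z.
- holder: Black square cup fixed to the bench: 64 x 64 mm outside, 52 x 52 mm inside, rim 70 mm high, inner floor 6 mm above the bench; steel cross feet 110 mm long and 6 mm high. Origin: centre of the underside; its sides lie along x and y.
- sneaker_label: White bar-code label with a blue edge strip, 44 x 64 mm, stuck on the white sole of the blue sneaker. Origin: centre of the label's face; z is the outward normal of the face (35 deg from vertical).
- brown_label: The same kind of label, with an orange strip, on the black sole of the brown shoe: not the one to scan. Origin and axes as for the sneaker's label.
- sneaker_stand: Fixed green jack with a blue sneaker with a white sole, upside down, sole tipped 35 deg to the jack's front (-x). Origin: underside centre. Shoe 250 mm long, 92 wide, sole 155 mm high above the origin, toe at -x 85 high, heel at +x 225 high. Lamp post at x = +145 mm, 370 high; lamp hood (72 mm wide, from 325 to 375 high) at x = +45 mm.
- brown_stand: Fixed green jack with a brown shoe with a black sole, upside down, sole tipped 35 deg to the jack's front (-x). Origin: underside centre. Shoe 250 mm long, 92 wide, sole 155 mm high above the origin, toe at -x 85 high, heel at +x 225 high. Lamp post at x = +145 mm, 370 high; lamp hood (72 mm wide, from 325 to 375 high) at x = +45 mm.
- status_unit: Job status slide fixed to the bench: flat aluminium plate 100 (x) x 230 (y) x 20 mm. Along y it carries coloured fields on both sides of a track: red (y -87 to -30 mm), yellow (-30 to 7), green (8 to 42, middle y = +25), grey (43 to 87). Origin: centre of the underside; the marker slides along its y axis.
- marker (a joint): Position of the white marker block along the track in m, 0 to 0.15, growing to the unit's +y; the block's centre lies at the unit's y = value - 0.075. The middle of the green field is at 0.100. Friction about 1.5 N.
- marker_top (a point): Centre of the top of the white marker block, 46 (x) x 22 (y) x 46 mm high, 68 mm above the bench, with a thin black line across the top; it stands on the status unit and slides along the unit's y.
- glue: Bystander, loose: white glue bottle, red cap, 56 mm diameter, 140 mm high. Origin at the centre of its underside.
- spray_can: Bystander, loose: yellow and green spray can, 54 mm diameter, 160 mm high. Origin at the centre of its underside.
- tin: Bystander, loose: dark flat polish tin, 76 mm diameter, 30 mm high. Origin at the centre of its underside.
- jar: Bystander, loose: amber jar, black lid, 60 mm diameter, 75 mm high. Origin at the centre of its underside.
- hammer: Bystander, loose: hammer lying on the bench, along its x axis, head at +x, under 300 mm long and 40 mm high. Origin at its own reference point near the bench.
- brush: Bystander, loose: brush lying on the bench along its x axis, under 260 mm long and 40 mm high. Origin at its own reference point near the bench.
- carton: Bystander, loose: cardboard carton 120 x 70 x 50 mm. Origin at the centre of its underside.
Mind the look-alikes: they are no part of the job. Leave any red or turquoise look-alike of the scanner alone.

How it is judged:
By the outcome, as a careful person would: the job done as asked, in the order asked, and still so for the second after the job is handed in, with the robot touching nothing.
It also fails if it takes over 67 s, if anything falls off the work surface, if the arm or the gripper's body presses on something with over 40 N, if the wrist force passes 120 N, or if a joint passes its speed limit or range.

ROBOT

A 6-joint arm with a two-finger parallel gripper is mounted at the origin on the work surface. World frame = base frame: x ahead of the robot, y to its left, z up, the work surface at z = 0. Lengths are in mm, angles in rad, forces in N, time in s.
With the tool pointing down it reaches from about 200 to 875 mm from the base axis. Payload 3.4 kg.
Tool frame: the origin (TCP) lies midway between the tips of the shut fingers; the grasp point (between the pads) lies tcp_to_grasp behind it (tcp_to_grasp is the distance from the TCP to the grasp point, in mm); y points along the fingers, x is the direction in which the jaws open and shut, and the axes are right-handed (so a half turn about y gives the same grasp; the last joint's range is limited). The gripper opens to 94 mm and grips with 3 to 60 N. Pads are 16 mm wide; open, the fingers measure 119 mm over their backs; the gripper's body (75 mm by 177 mm) begins 78 mm behind the grasp point.
Start: joints at [1.151, 0.276, 1.505, -0, 1.361, -0.121], TCP at [169.282, 549.553, 205.493] pointing down, gripper open.
Joint ranges: [-2.89, 2.89], [-0.75, 2.08], [0.22, 2.7], [-1.18, 4.32], [0.11, 2.71], [-2.7, 2.7]. Speed limits (rad/s): [2.57, 2.57, 3.14, 3.14, 3.14, 3.14].

INTERFACE

Orientations are given as a rotation vector (axis times angle).
In Python, from rig import get_state, grab_frame, camera_params, finish_job, tcp_to_grasp gives the robot as it stands.
- The arm moves only by the tool move_arm, never from a script. Its argument "rows" is a list of rows, each an object with "linear": the shift along the world's x, y, z in m, a list of three; "spin": the turn about the world's z in rad. A call has exactly 8 rows; each row is the pose to reach, as a shift and turn from the pose commanded when the call began; what a row does not reach only later rows make up. A row lasts 1/8 s, in which the tool goes at most 62.5 mm and 10.7 degrees, less where a joint would pass 70% of its speed; a pose out of reach is approached as far as the arm can. A call with a gripper value outside its range is refused whole. "jaw" is the opening, from -1 (shut) to 1 (fully open), set as the call begins (left out, the last holds). The fingers move at their own pace and stop on an object; "newtons" is the grip in N (left out, the last holds). Time passes only in rows, so rows that repeat a pose let the fingers close, or fill a call up. It gives the time, the measured TCP pose, the force and the opening at its end, in the units of the state.
- get_state(): the state, without advancing time (a new reading comes with each control period).
- grab_frame(name): name is "scene" or "side" or "wrist"; returns (picture, depth): 384x512x3 uint8, red, green, blue; 384x512 float32, mm along the optical axis (not along the pixel's ray), 0 where there is no reading.
- camera_params(name): a dict with "fx", "fy", "cx", "cy" (pixels), "pose" (4x4, takes a point from camera to world coordinates). Camera axes: x right, y up, looking along -z (the intrinsics and any distortion apply to the point x, -y, -z); pixel columns grow to the right and rows downward; lengths in mm; the calibration is good to about 2 mm. A picture is of the moment at which its call begins: read the wrist's pose just before it. camera_params takes no time and is no camera call; for the wrist camera it gives the pose at the moment of the call.
- finish_job(): hands the job in, once; it reports no verdict.
The state is a dict: "clock": time; "joint_positions": joint angles; "joint_vel": joint speeds; "joint_efforts": joint torques, N m; "eef_pos": TCP position; "ee_rot": TCP orientation; "ft_force": force on the tool from outside, world axes, zero at the start; "wrist_torque": the same for the moment, N m; "grip_width": finger opening in mm.
Only numpy, scipy, OpenCV 4.12 (cv2) and the standard library are available. Lean on these libraries where they do the work, as an engineer would, in place of code of your own. Each camera call takes 0.05 s, during which the arm holds its last target. There are 200 camera calls.

## Working session

There is one attempt and no reset: what is moved stays moved. The work goes in short steps, Python scripts to look and compute and a tool call to move; the robot and the scene stay as the last step left them, time stands still between calls to the robot, and variables do not carry over. Pictures are saved under pics/ and viewed, about 8 in all and at most 12, crops included, and the job is handed in when it is done.

Besides the shell and the picture viewer there is one more tool, called after "Request:" as name([rows], argument=value, ...), one row to a line, values as JSON. move_arm: Moves the arm, as the interface text tells. Its arguments: {"type":"object","properties":{"rows":{"type":"array"},"jaw":{"type":"number"},"newtons":{"type":"number"}},"required":["rows"]}

```bash
ls; mkdir -p pics; cat > h.py <<'E'
import numpy as np,cv2
from rig import *
from scipy.spatial.transform import Rotation as R
def snap(n,f=None):
    P=camera_params(n); im,d=grab_frame(n)
    if f: cv2.imwrite('pics/'+f,im[:,:,::-1]); np.savez('pics/'+f[:-4],im=im,d=d,**{k:np.array(P[k]) for k in('fx','fy','cx','cy','pose')})
    return im,d,P
def cloud(d,P):
    v,u=np.indices(d.shape); x=(u-P['cx'])/P['fx']*d; y=(v-P['cy'])/P['fy']*d
    c=np.stack([x,-y,-d],-1); T=np.array(P['pose']); w=c@T[:3,:3].T+T[:3,3]; w[d==0]=np.nan; return w
E
python3 - <<'E'
from h import *
print(get_state(),tcp_to_grasp)
for n in('scene','side','wrist'):
    im,d,P=snap(n,n+'0.png'); print({k:P[k] for k in P})
a=[cv2.imread(f'pics/{n}0.png') for n in('scene','side')]
cv2.imwrite('pics/both.png',cv2.resize(np.vstack(a),None,fx=.78,fy=.78))
E
```

```text
pics
{'clock': 0.0, 'joint_positions': array([ 1.15100860e+00,  2.76557326e-01,  1.50609464e+00,  5.86049421e-06,
        1.36068680e+00, -1.20991288e-01]), 'joint_vel': array([ 1.74499537e-03, -2.20679049e-03,  1.64644099e-03, -4.80706678e-06,
        4.61482395e-04, -1.54587827e-03]), 'joint_efforts': array([-1.91193045e-03, -4.04583871e+01, -2.37227368e+01,  6.98924158e-02,
        3.45810363e-02, -1.05515358e-04]), 'eef_pos': array([169.03427754, 549.01501155, 204.64156091]), 'ee_rot': array([-1.33674055, -0.98518572,  0.9877141 ]), 'ft_force': array([-0.25349905, -0.49637862,  0.42894998]), 'wrist_torque': array([-0.00102693, -0.02672015, -0.03429037]), 'grip_width': 94.19578833744713} 18.8
{'fx': 354.9010434115203, 'fy': 354.9010434115203, 'cx': 252.03148923665475, 'cy': 193.67230328922844, 'pose': array([[ 7.47698025e-01, -4.16058030e-01,  5.17535871e-01,
         1.13837417e+03],
       [ 6.63901074e-01,  4.52499460e-01, -5.95381896e-01,
        -7.08595019e+02],
       [ 1.35287163e-02,  7.88758489e-01,  6.14554326e-01,
         8.28399643e+02],
       [ 0.00000000e+00,  0.0
[... 264 characters left out ...]
.86774050e-01,  5.16441460e-01, -6.23686165e-01,
        -8.23808182e+02],
       [ 2.10262048e-02,  7.79677666e-01,  6.25827961e-01,
         9.41611388e+02],
       [ 0.00000000e+00,  0.00000000e+00,  0.00000000e+00,
         1.00000000e+00]])}
{'fx': 337.46191388610055, 'fy': 337.46191388610055, 'cx': 260.3312842536587, 'cy': 188.34187988711068, 'pose': array([[ 2.94670739e-01, -9.26315500e-01, -2.34752531e-01,
         1.01022287e+02],
       [ 9.55597886e-01,  2.85292301e-01,  7.37630177e-02,
         5.70872215e+02],
       [-1.35473687e-03, -2.46064825e-01,  9.69252427e-01,
         3.83619117e+02],
       [ 0.00000000e+00,  0.00000000e+00,  0.00000000e+00,
         1.00000000e+00]])}
```

View pics/scene0.png

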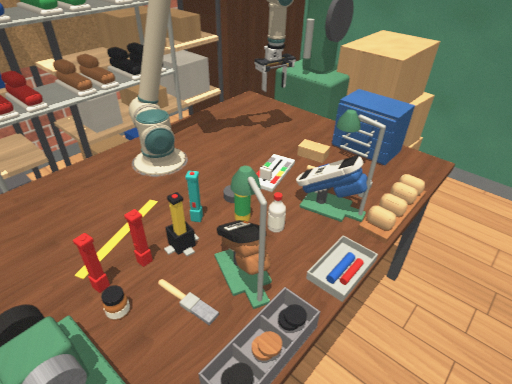

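View pics/side0.png

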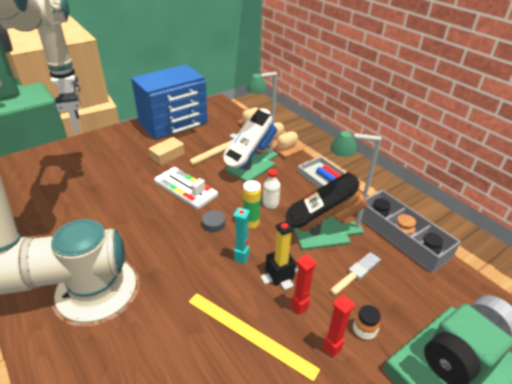

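Views 1–2: the yellow scanner stands in its holder at scene px (178,222) / side (283,245). Look-alikes: red (92,262) and (138,238), turquoise (195,195); other yellow things are the spray can (243,205) and the rule (120,237). The sneaker's label faces away from the scene camera's axis, near side px (250,140); the brown shoe is at side (322,200). The marker unit is at scene (276,172).

```bash
python3 - <<'E'
from h import *
s=get_state(); print(R.from_rotvec(s['ee_rot']).as_matrix().round(3))
L={}
for n in('scene','side'):
    z=np.load(f'pics/{n}0.npz'); P={k:z[k] for k in('fx','fy','cx','cy','pose')}; w=cloud(z['d'],P); im=z['im']; L[n]=(im,w)
    hsv=cv2.cvtColor(im,cv2.COLOR_RGB2HSV); H,S,V=cv2.split(hsv); Z=w[...,2]
    def st(name,m):
        nn,lab,stt,c=cv2.connectedComponentsWithStats(m.astype(np.uint8))
        for i in range(1,nn):
            if stt[i,4]<12: continue
            q=w[lab==i]; q=q[~np.isnan(q[:,0])]
            if len(q): print(n,name,stt[i],'med',np.median(q,0).round(),'min',np.percentile(q,4,axis=0).round(),'max',np.percentile(q,96,axis=0).round())
    st('yellow',(H>20)&(H<33)&(S>170)&(V>90)&(Z>20))
    st('green',(H>40)&(H<85)&(S>110)&(V>80)&(Z>8)&(Z<40))
    st('blue',(H>95)&(H<125)&(S>110)&(Z>40)&(w[...,0]<900)&(w[...,1]<500))
a=L['side'][0][95:185,150:290]; b=L['side'][0][210:300,235:330]
f=lambda x:cv2.resize(x,(560,360),interpolation=cv2.INTER_CUBIC)[:,:,::-1]
a=cv2.resize(a,(560,360),interpolation=cv2.INTER_CUBIC); b=cv2.resize(b,(380,360),interpolation=cv2.INTER_CUBIC)
cv2.imwrite('pics/crop1.png',cv2.resize(np.hstack([a,b]),(800,306))[:,:,::-1])
E
```

```text
[[ 0.294 -0.001 -0.956]
 [ 0.956 -0.001  0.294]
 [-0.001 -1.     0.   ]]
scene yellow [170 202  16  33 310] med [ 465. -266.  124.] min [ 443. -271.   68.] max [ 469. -250.  175.]
scene yellow [236 215  14   5  27] med [526. -49.  24.] min [506. -60.  20.] max [534. -29.  29.]
scene green [265 162   6   5  16] med [372. 267.  23.] min [362. 253.  19.] max [381. 278.  25.]
scene green [281 167   6   4  16] med [443. 282.  23.] min [437. 270.  21.] max [452. 293.  25.]
scene green [235 211  11   5  18] med [519. -55.  38.] min [495. -58.  33.] max [531. -45.  40.]
scene blue [ 0  4  4 11 33] med [-499. -241.  549.] min [-505. -248.  536.] max [-491. -233.  564.]
scene blue [ 0 75  5 13 36] med [-811. -265.  198.] min [-817. -275.  183.] max [-803. -257.  231.]
scene blue [303 168  64  29 874] med [751. 205. 135.] min [633. 178.  79.] max [801. 243. 183.]
side yellow [244 191  17  11 129] med [494. -53. 134.] min [482. -59. 119.] max [519. -29. 149.]
side yellow [250 221   9   4  15] med [502. -55.  22.] min [490. -59.  21.] max [517. -52.  27.]
side yellow [275 232  16  33 407] med [ 441. -268.  122.] min [ 436. -271.   66.] max [ 462. -244.  174.]
side green [185 176   7   3  14] med [447. 286.  19.] min [441. 278.  14.] max [456. 295.  23.]
side blue [256 124  20  25 183] med [748. 203. 128.] min [700. 190.  95.] max [788. 214. 167.]
side blue [241 152  14  17  33] med [646. 179.  76.] min [615. 172.  58.] max [671. 186. 100.]
```

View pics/crop1.png

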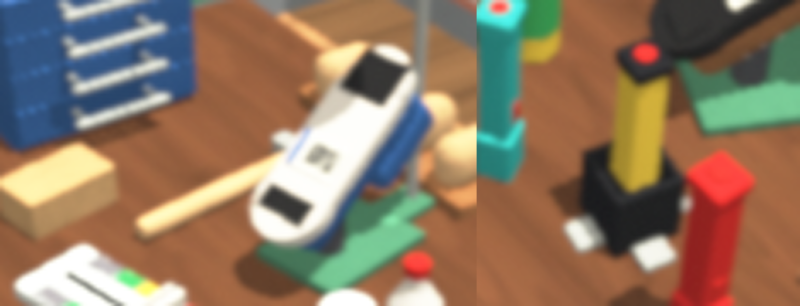

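View 3: the left crop shows the sneaker's white sole, with the bar code at about side px (244,141) and its blue strip at (237,138). The right crop shows the yellow wand with its black cap standing upright in the black holder, with the steel feet visible, so the choice is right. Next I'll measure it, its obstacles, the label plane and the marker.

```bash
python3 - <<'E'
from h import *
L={}
for n in('scene','side'):
    z=np.load(f'pics/{n}0.npz'); P={k:z[k] for k in('fx','fy','cx','cy','pose')}; L[n]=(z['im'],cloud(z['d'],P))
pts=np.vstack([w.reshape(-1,3) for _,w in L.values()]); 
# obstacles near scanner with z>100
q=pts[(pts[:,2]>110)&(abs(pts[:,0]-450)<260)&(abs(pts[:,1]+258)<260)]
g={}
for p in q: g.setdefault((int(p[0]//30)*30,int(p[1]//30)*30),[]).append(p[2])
print({k:(len(v),int(np.percentile(v,98))) for k,v in sorted(g.items()) if len(v)>5})
im,w=L['side']; H,S,V=cv2.split(cv2.cvtColor(im,cv2.COLOR_RGB2HSV))
m=(S<45)&(V>150); m[:,:215]=0; m[:,285:]=0; m[:100]=0; m[185:]=0
m&=(w[...,2]>70)
q=w[m]; q=q[~np.isnan(q[:,0])]
for _ in range(8):
    c=q.mean(0); n=np.linalg.svd(q-c)[2][2]; n*=np.sign(n[2]); r=(q-c)@n; q=q[abs(r)<max(3,1.5*r.std())]
print('sole',len(q),c.round(1),n.round(3),'tilt',np.degrees(np.arccos(n[2])),'az',np.degrees(np.arctan2(n[1],n[0])),r.std(),np.ptp(q,axis=0).round())
for u,v in((244,141),(237,138),(246,143)): print(w[v,u].round(1))
print('hsv'); 
for v in range(130,152,3): print(v,[f'{V[v,u]},{S[v,u]}' for u in range(230,262,2)])
# white marker
for n in L:
    im,w=L[n]; m=(w[...,2]>60)&(w[...,2]<76)&(abs(w[...,0]-410)<120)&(abs(w[...,1]-270)<130); q=w[m]; print(n,'mk',len(q),np.median(q,0),q.min(0),q.max(0))
    m=(w[...,2]>14)&(w[...,2]<27)&(abs(w[...,0]-410)<120)&(abs(w[...,1]-270)<140); q=w[m][:,:2].astype(np.float32); print(cv2.minAreaRect(q))
E
```

```text
{(360, -180): (97, 190), (360, -150): (130, 193), (390, -540): (124, 194), (390, -510): (182, 193), (390, -420): (80, 191), (390, -390): (271, 192), (390, -180): (214, 192), (390, -150): (198, 194), (420, -540): (99, 192), (420, -510): (147, 192), (420, -420): (118, 191), (420, -390): (398, 194), (420, -360): (6, 190), (420, -300): (27, 196), (420, -270): (311, 199), (420, -240): (7, 196), (450, -300): (111, 196), (450, -270): (345, 199), (480, -60): (193, 160), (480, -30): (46, 161), (510, -60): (101, 160), (510, -30): (28, 160), (570, -240): (41, 132), (570, -210): (113, 131), (570, -180): (63, 121), (570, -150): (14, 118), (600, -240): (158, 156), (600, -210): (113, 151), (600, -180): (95, 143), (600, -150): (51, 132), (600, -30): (35, 142), (600, 0): (24, 142), (630, -270): (40, 179), (630, -240): (327, 349), (630, -210): (160, 351), (630, -180): (97, 160), (630, -150): (9, 143), (660, -270): (393, 350), (660, -240): (473, 377), (660, -210): (192, 376), (660, -180): (67, 177), (690, -270): (368, 345), (690, -240): (313, 377), (690, -210): (129, 377), (690, -180): (15, 186)}
sole 
[... 1232 characters left out ...]
254,4', '251,10', '217,27', '146,14', '117,120', '103,94', '103,126']
151 ['60,13', '88,26', '171,28', '243,17', '254,6', '254,3', '255,4', '255,3', '254,3', '251,11', '210,26', '143,29', '118,128', '82,37', '114,134', '121,122']
scene mk 61 [434.87803691 177.94082378  69.11106484] [406.84336858 166.21540701  60.12906735] [455.63931761 198.28553128  74.13855565]
((448.3322448730469, 256.5357666015625), (183.96461486816406, 230.80673217773438), 6.7742018699646)
side mk 70 [430.63894578 179.49653927  66.32488275] [408.87669119 166.0983253   60.1168909 ] [455.82680252 195.45238299  71.41829515]
((456.7182922363281, 258.1140441894531), (187.77630615234375, 232.2344207763672), 12.531540870666504)
```

Request:
move_arm([
  {"linear":[0.3,-0.32,0.195],"spin":0.297},
  {"linear":[0.3,-0.32,0.195],"spin":0.297},
  {"linear":[0.3,-0.32,0.195],"spin":0.297},
  {"linear":[0.3,-0.32,0.195],"spin":0.297},
  {"linear":[0.3,-0.32,0.195],"spin":0.297},
  {"linear":[0.3,-0.32,0.195],"spin":0.297},
  {"linear":[0.3,-0.32,0.195],"spin":0.297},
  {"linear":[0.3,-0.32,0.195],"spin":0.297},
])

```text
clock: 1.15
eef_pos: [470.8, 227.6, 401.4]
ee_rot: [-1.211, -1.207, 1.206]
ft_force: [-0.2, 0.2, -0.2]
grip_width: 93.9
```

```bash
python3 - <<'E'
from h import *
s=get_state(); print(s['clock'],s['eef_pos'],s['joint_positions'].round(2),s['ft_force'])
im,d,P=snap('wrist','wl.png'); print(P['pose'].round(2)); 
E
```

```text
1.15 [470.75443715 227.59529013 401.35102242] [ 0.32  0.15  1.2  -0.    1.79 -1.25] [-0.22965158  0.17315152 -0.15353315]
[[ 0.0000e+00 -9.7000e-01 -2.5000e-01  3.9929e+02]
 [ 1.0000e+00  0.0000e+00  0.0000e+00  2.2841e+02]
 [ 0.0000e+00 -2.5000e-01  9.7000e-01  5.8019e+02]
 [ 0.0000e+00  0.0000e+00  0.0000e+00  1.0000e+00]]
```

View pics/wl.png

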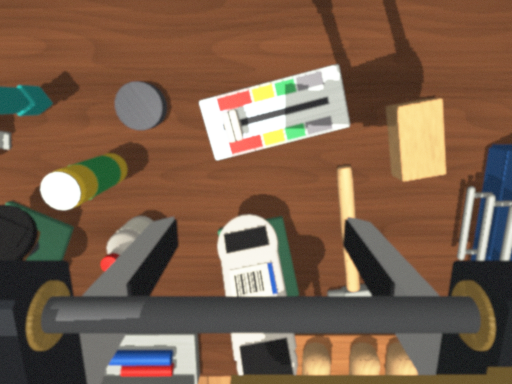

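View 4 (wrist): sneaker label with bar code at px (253,282) and blue strip at (273,278). Status unit spans (200–350, 65–158), its white marker at (233,125) in the red field, green at about (288,90)/(295,132).

```bash
python3 - <<'E'
from h import *
z=np.load('pics/wl.npz'); P={k:z[k] for k in('fx','fy','cx','cy','pose')}; im=z['im']; w=cloud(z['d'],P)
T=P['pose']
def ray(u,v,p0,n):
    d=T[:3,:3]@np.array([(u-P['cx'])/P['fx'],-(v-P['cy'])/P['fy'],-1]); o=T[:3,3]; return o+d*((p0-o)@n)/(d@n)
H,S,V=cv2.split(cv2.cvtColor(im,cv2.COLOR_RGB2HSV))
m=(S<50)&(V>150); m[:215]=0; m[297:]=0; m[:,:215]=0; m[:,300:]=0; m&=w[...,2]>70
q=w[m]; q=q[~np.isnan(q[:,0])]
for _ in range(8):
    c=q.mean(0); n=np.linalg.svd(q-c)[2][2]; n*=np.sign(n[2]); r=(q-c)@n; q=q[abs(r)<max(2,2*r.std())]
print('sole',len(q),c.round(1),n.round(3),np.degrees(np.arccos(n[2])),np.degrees(np.arctan2(n[1],n[0])),r.std())
bl=(H>95)&(H<130)&(S>60); bl[:255]=0; bl[297:]=0; bl[:,:225]=0; bl[:,:262]=0; bl[:,282:]=0
v,u=np.nonzero(bl); rb=cv2.minAreaRect(np.c_[u,v].astype(np.float32)); print('blue',rb,len(u))
for p in cv2.boxPoints(rb): print(ray(*p,c,n).round(1))
dk=(V<150)&(S<90); dk[:258]=0; dk[294:]=0; dk[:,:230]=0; dk[:,266:]=0
v,u=np.nonzero(dk); rd=cv2.minAreaRect(np.c_[u,v].astype(np.float32)); print('bars',rd)
for p in cv2.boxPoints(rd): print(ray(*p,c,n).round(1))
print('barc',ray(*rd[0],c,n),'bluec',ray(*rb[0],c,n))
# unit: fields
up=np.array([0,0,1.])
for nm,mm in(('red',((H<8)|(H>172))&(S>120)),('yel',(H>18)&(H<33)&(S>140)&(V>150)),('grn',(H>45)&(H<85)&(S>110))):
    mm=mm.copy(); mm[165:]=0; mm[:60]=0; mm[:,:195]=0; mm[:,355:]=0
    nn,lab,stt,cc=cv2.connectedComponentsWithStats(mm.astype(np.uint8))
    for i in range(1,nn):
        if stt[i,4]>30: print(nm,stt[i],ray(*cc[i],np.array([0,0,20.]),up).round(1))
mm=(w[...,2]>60)&(w[...,2]<76)&(w[...,0]<500)&(w[...,1]>100); mm[:60]=0;mm[165:]=0;mm[:,:195]=0;mm[:,355:]=0
v,u=np.nonzero(mm); rm=cv2.minAreaRect(np.c_[u,v].astype(np.float32)); print('mk',rm,[ray(*p,np.array([0,0,68.]),up).round(1) for p in list(cv2.boxPoints(rm))+[rm[0]]])
a=cv2.resize(im[240:300,215:300],None,fx=6,fy=6,interpolation=cv2.INTER_CUBIC); a=np.clip((a.astype(float)-150)*2.4,0,255)
b=cv2.resize(im[85:165,195:300],(476,360),interpolation=cv2.INTER_CUBIC)
cv2.imwrite('pics/crop2.png',cv2.resize(np.hstack([a.astype(np.uint8),b[:360]]),(800,292))[:,:,::-1])
E
```

```text
sole 3414 [622.6 212.9 130.4] [ 0.123 -0.983  0.139] 82.01957623613528 -82.8595673038182 24.92021707680429
blue ((271.8792419433594, 278.0226745605469), (30.960474014282227, 4.914361000061035), 79.3803482055664) 153
[504.5 232.3 372.1]
[489.  234.5 401.7]
[503.6 237.6 410.2]
[521.  235.9 382.7]
bars ((248.1923065185547, 282.4615478515625), (18.631032943725586, 14.31647777557373), 78.69007110595703)
[ 5006.3  -365.4 -7849.7]
[616.6 218.5 175.2]
[629.1 223.5 199.3]
[ 2950.7   -19.4 -3578.3]
barc [ 820.56299662  197.73010885 -152.82026517] bluec [503.99580444 235.16620026 392.82687755]
red [218  91  33  19 375] [396.3 186.4  20. ]
red [230 136  32  17 320] [466.2 204.1  20. ]
yel [253  86  20  14 189] [384.4 232.6  20. ]
yel [264 130  19  14 172] [454.3 250.   20. ]
grn [275  80  20  15 212] [375.8 267.6  20. ]
grn [286 124  19  15 196] [445.5 285.   20. ]
mk ((231.96536254882812, 125.8730697631836), (31.31096839904785, 14.734573364257812), 74.74488067626953) [array([414.1, 169.9,  68. ]), array([408.6, 191. ,  68. ]), array([453. , 202.5,  68. ]), array([458.8, 180.9,  68. ]), array([433.3, 186. ,  68. ])]
```

View pics/crop2.png

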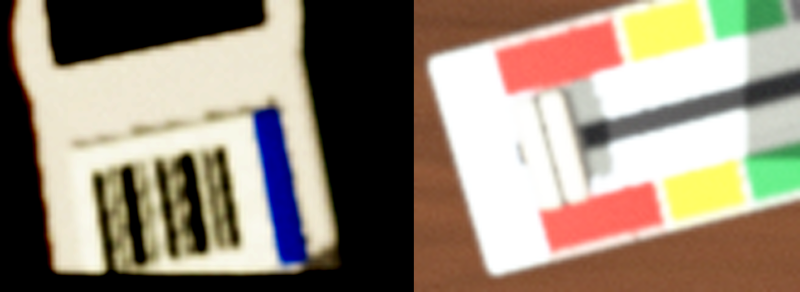

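```bash
python3 - <<'E'
from h import *
z=np.load('pics/wl.npz'); P={k:z[k] for k in('fx','fy','cx','cy','pose')}; im=z['im']; w=cloud(z['d'],P); T=P['pose']
def ray(u,v,p0,n):
    d=T[:3,:3]@np.array([(u-P['cx'])/P['fx'],-(v-P['cy'])/P['fy'],-1]); o=T[:3,3]; return o+d*((p0-o)@n)/(d@n)
q=w[258:290,236:272].reshape(-1,3); q=q[~np.isnan(q[:,0])]
for _ in range(6):
    c=q.mean(0); n=np.linalg.svd(q-c)[2][2]; n*=np.sign(n[2]); r=(q-c)@n; q=q[abs(r)<max(2,2*r.std())]
print('plane',len(q),c.round(1),n.round(3),np.degrees(np.arccos(n[2])),np.degrees(np.arctan2(n[1],n[0])),r.std())
k=4.868; C=[ray(u/k+215,v/k+240,c,n) for u,v in((75,147),(278,105),(306,262))]
print(np.round(C,1),np.linalg.norm(C[1]-C[0]),np.linalg.norm(C[2]-C[1]),'centre',((C[0]+C[2])/2).round(1))
x=C[0]-C[1]; print('across az',np.degrees(np.arctan2(x[1],x[0])))
E
```

```text
plane 1043 [639.3 217.4 137.5] [-0.632 -0.133  0.763] 40.242942620480335 -168.08977605419153 1.0362591860710715
[[637.8 183.8 130.3]
 [624.4 244.9 129.9]
 [658.8 252.  159.6]] 62.55283011532355 46.046380243589084 centre [648.3 217.9 145. ]
across az -77.65132454675623
```

View 5: the label is white with the strip on its +y side. Its measured size of 62.5 × 46 mm fits the given 64 × 44, the centre is about (648,218,144) and the normal azimuth −167.6°. The marker is at (433,186), value about 0.007, and the unit's y axis lies at 104°. Now to the wand.

Request:
move_arm([
  {"linear":[-0.02,-0.486,-0.09],"spin":0},
  {"linear":[-0.02,-0.486,-0.09],"spin":0},
  {"linear":[-0.02,-0.486,-0.09],"spin":0},
  {"linear":[-0.02,-0.486,-0.09],"spin":0},
  {"linear":[-0.02,-0.486,-0.09],"spin":0},
  {"linear":[-0.02,-0.486,-0.09],"spin":0},
  {"linear":[-0.02,-0.486,-0.09],"spin":0},
  {"linear":[-0.02,-0.486,-0.09],"spin":0},
])

```text
clock: 2.2
eef_pos: [448.7, -258.2, 309.7]
ee_rot: [-1.21, -1.208, 1.207]
ft_force: [0.6, 0.6, -0.0]
grip_width: 93.8
```

```bash
python3 - <<'E'
from h import *
s=get_state(); print(s['clock'],s['eef_pos'],s['joint_positions'].round(2),R.from_rotvec(s['ee_rot']).as_matrix().round(3)[:,0])
im,d,P=snap('wrist','ws.png'); w=cloud(d,P)
def rect(lo,hi):
    m=(w[...,2]>lo)&(w[...,2]<hi)&(abs(w[...,0]-452)<50)&(abs(w[...,1]+258)<50); q=w[m][:,:2].astype(np.float32); print(lo,len(q),cv2.minAreaRect(q),q.min(0),q.max(0),np.median(w[m][:,2]))
rect(188,206); rect(60,80); rect(45,80)
cv2.imwrite('pics/ws2.png',cv2.resize(im,None,fx=1.4,fy=1.4)[:,:,::-1])
E
```

```text
2.2 [ 448.72684788 -258.21198037  309.74467931] [-0.66  0.15  1.42  0.    1.57 -2.23] [0.002 1.    0.001]
188 1529 ((453.1048278808594, -253.63650512695312), (36.05509567260742, 36.696746826171875), 82.44328308105469) [ 433.3073 -272.5616] [ 472.88666 -234.40034] 195.54075962327772
60 749 ((451.8182678222656, -253.30995178222656), (64.09457397460938, 63.93180847167969), 80.33931732177734) [ 415.0497  -289.95703] [ 479.68552 -216.8915 ] 69.64018878292819
45 1002 ((451.8182678222656, -253.30995178222656), (64.09457397460938, 63.93180847167969), 80.33931732177734) [ 415.0497  -289.95703] [ 479.68552 -216.8915 ] 69.21074725832509
```

View pics/ws2.png

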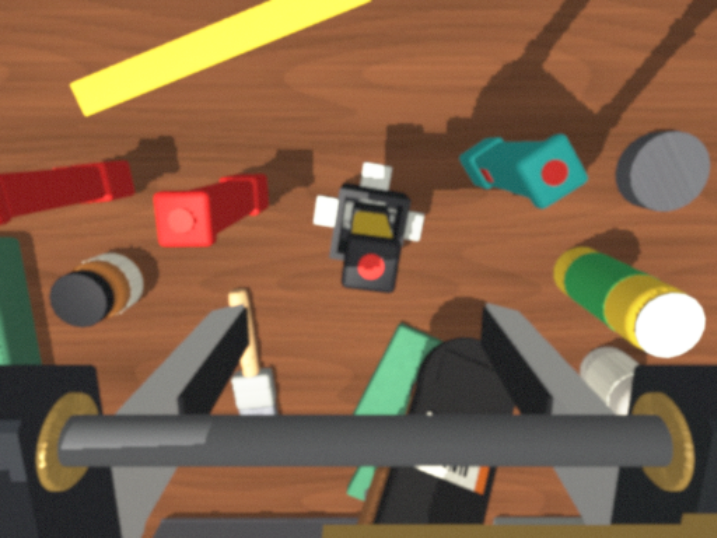

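View 6: yellow wand's black cap with red button at px (371,265) of the 1.4× picture, in its black holder with four feet. Red and turquoise wands stand clear. The cap measures 36 mm square at (453,−254), yaw −7.6°. Aligning and descending over it.

Request:
move_arm([
  {"linear":[0.004,0.004,-0.03],"spin":-0.14},
  {"linear":[0.004,0.004,-0.06],"spin":-0.14},
  {"linear":[0.004,0.004,-0.1],"spin":-0.14},
  {"linear":[0.004,0.004,-0.14],"spin":-0.14},
  {"linear":[0.004,0.004,-0.17],"spin":-0.14},
  {"linear":[0.004,0.004,-0.19],"spin":-0.14},
  {"linear":[0.004,0.004,-0.198],"spin":-0.14},
  {"linear":[0.004,0.004,-0.198],"spin":-0.14},
])

```text
clock: 3.25
eef_pos: [453.2, -252.1, 112.3]
ee_rot: [-1.272, -1.104, 1.104]
ft_force: [0.8, -0.1, -0.2]
grip_width: 94.2
```

Request:
move_arm([
  {"linear":[0,0,0],"spin":0},
  {"linear":[0,0,0],"spin":0},
  {"linear":[0,0,0],"spin":0},
  {"linear":[0,0,0],"spin":0},
  {"linear":[0,0,0],"spin":0},
  {"linear":[0,0,0],"spin":0},
  {"linear":[0,0,0],"spin":0},
  {"linear":[0,0,0],"spin":0},
], jaw=-1, newtons=15)

```text
clock: 4.25
eef_pos: [453.3, -252.5, 112.5]
ee_rot: [-1.273, -1.104, 1.104]
ft_force: [0.3, -0.0, -1.0]
grip_width: 34.5
```

Request:
move_arm([
  {"linear":[0,0,0],"spin":0},
  {"linear":[0,0,0],"spin":0},
  {"linear":[0,0,0.005],"spin":0},
  {"linear":[0,0,0.015],"spin":0},
  {"linear":[0,0,0.025],"spin":0},
  {"linear":[0,0,0.035],"spin":0},
  {"linear":[0,0,0.039],"spin":0},
  {"linear":[0,0,0.039],"spin":0},
])

```text
clock: 5.25
eef_pos: [453.4, -252.5, 151.9]
ee_rot: [-1.274, -1.104, 1.104]
ft_force: [-0.6, -0.2, -1.2]
grip_width: 34.8
```

```bash
python3 - <<'E'
from h import *
s=get_state(); print(s['clock'],s['eef_pos'],s['ft_force'],s['wrist_torque'],s['grip_width'])
im,d,P=snap('wrist','w3.png'); w=cloud(d,P)
im2,d2,P2=snap('side','s3.png')
m=(w[...,2]>215)&(w[...,2]<250)&(abs(w[...,0]-452)<60)&(abs(w[...,1]+254)<40); q=w[m]; print(len(q),np.median(q,0) if len(q) else '')
a=cv2.resize(im[:,100:420],(600,720))[:600:,:400]
cv2.imwrite('pics/v3.png',np.hstack([cv2.resize(im[60:384,100:420],(400,405)),cv2.resize(im2[180:310,220:350],(400,405))])[:,:,::-1])
E
```

```text
5.25 [ 453.42339427 -252.54760335  151.90555033] [-0.57760057 -0.2388769  -1.15211977] [0.01254859 0.03961224 0.04048623] 34.79986637076497
9162 [ 447.34031435 -251.30171089  234.60134966]
```

View pics/v3.png

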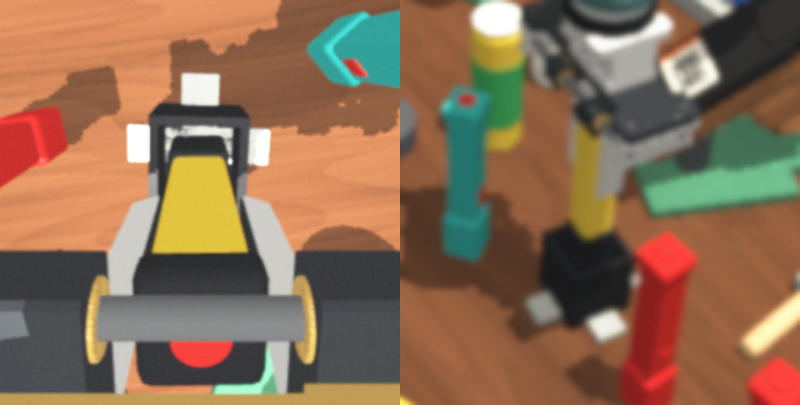

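View 7: the wand is held between the pads, lifted and still upright in the cup, with neighbours clear. The tool can't tilt, so I turn the wand in the grip by leaning its head on the fixed cup's rim (arc towards −x).

Request:
move_arm([
  {"linear":[-0.008,0.001,0],"spin":0},
  {"linear":[-0.019,0.003,0.001],"spin":0},
  {"linear":[-0.029,0.004,0.001],"spin":0},
  {"linear":[-0.039,0.0055,0],"spin":0},
  {"linear":[-0.047,0.0066,-0.001],"spin":0},
  {"linear":[-0.055,0.008,-0.003],"spin":0},
  {"linear":[-0.061,0.0085,-0.005],"spin":0},
  {"linear":[-0.065,0.009,-0.006],"spin":0},
], newtons=10)

```text
clock: 6.35
eef_pos: [387.9, -243.4, 145.4]
ee_rot: [-1.273, -1.104, 1.104]
ft_force: [-0.4, 0.4, -1.1]
grip_width: 33.8
```

```bash
cat >> h.py <<'E'
def wandfit(w,im,c,rad=130):
    "axis of the yellow grip from points of its faces"
    H,S,V=cv2.split(cv2.cvtColor(im,cv2.COLOR_RGB2HSV))
    m=(H>20)&(H<33)&(S>150)&(V>60)&(np.linalg.norm(w-c,axis=-1)<rad)
    m=cv2.erode(m.astype(np.uint8),np.ones((3,3)))>0
    q=w[m]; q=q[~np.isnan(q[:,0])]
    o=q.mean(0); 
    for _ in range(5):
        o=q.mean(0); s,v=np.linalg.svd(q-o)[1:]; r=(q-o)@v[2]; q=q[abs(r)<max(2,2*r.std())]
    n=v[2]*np.sign(v[2][2]); return len(q),o,n,m
E
python3 - <<'E'
from h import *
s=get_state(); print(s['clock'],s['eef_pos'],s['ft_force'],s['wrist_torque'],s['grip_width'])
im,d,P=snap('wrist','w4.png'); w=cloud(d,P); im2,d2,P2=snap('side','s4.png')
for i,ww in((im,w),(im2,cloud(d2,P2))):
    k,o,n,m=wandfit(ww,i,s['eef_pos']); print(k,o.round(1),n.round(3),'el',np.degrees(np.arcsin(n[2])),'az',np.degrees(np.arctan2(n[1],n[0])))
cv2.imwrite('pics/v4.png',np.hstack([cv2.resize(im[60:384,100:420],(400,405)),cv2.resize(im2[180:310,220:350],(400,405))])[:,:,::-1])
E
```

```text
6.35 [ 387.935258   -243.39792675  145.35263501] [-0.39599439  0.44833358 -1.05534721] [ 0.02000029 -0.13757908  0.00379437] 33.82159103017836
196 [ 401.9 -246.9  139.3] [ 0.919 -0.127  0.373] el 21.916943865108788 az -7.848261373313623
69 [ 419.9 -265.5  127.2] [-0.132 -0.991  0.013] el 0.7457621834130884 az -97.60945730608138
```

View pics/v4.png

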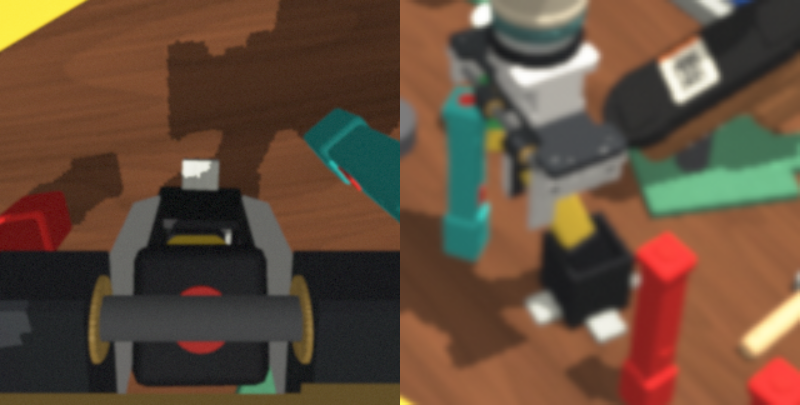

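View 8: the wand has turned in the grip, its lower head still against the cup. Next I measure the tilt from the cap face.

```bash
cat >> h.py <<'E'
def plane(q,t=1.5):
    q=q[~np.isnan(q[:,0])]; rng=np.random.default_rng(0); best=0
    for _ in range(300):
        a=q[rng.choice(len(q),3,False)]; n=np.cross(a[1]-a[0],a[2]-a[0]); l=np.linalg.norm(n)
        if l<50: continue
        n/=l; k=abs((q-a[0])@n)<t
        if k.sum()>best: best=k.sum(); K=k
    q=q[K]; c=q.mean(0); n=np.linalg.svd(q-c)[2][2]; return len(q),c,n*np.sign(n[2]),np.ptp(q,axis=0)
def captilt(w,im,win):
    r0,r1,c0,c1=win; q=w[r0:r1,c0:c1].reshape(-1,3); k,c,n,e=plane(q)
    print('cap',k,c.round(1),n.round(3),e.round(),'tilt',np.degrees(np.arccos(n[2])).round(1),'az',np.degrees(np.arctan2(n[1],n[0])).round(1)); return c,n
E
python3 - <<'E'
from h import *
z=np.load('pics/w4.npz'); P={k:z[k] for k in('fx','fy','cx','cy','pose')}; w=cloud(z['d'],P); im=z['im']
captilt(w,im,(262,293,212,308)); captilt(w,im,(342,364,212,308))
for r in range(250,370,8): print(r,w[r,225].round(),w[r,260].round(),im[r,260])
z=np.load('pics/s4.npz'); P={k:z[k] for k in('fx','fy','cx','cy','pose')}; im=z['im']; w=cloud(z['d'],P)
H,S,V=cv2.split(cv2.cvtColor(im,cv2.COLOR_RGB2HSV)); m=(H>20)&(H<33)&(S>150)&(V>60); m[:235]=0;m[268:]=0;m[:,:265]=0;m[:,:][:,290:]=0
print(m.sum()); v,u=np.nonzero(m); print(cv2.minAreaRect(np.c_[u,v].astype(np.float32)), w[m].mean(0))
E
```

```text
cap 2823 [ 371.6 -240.8  225.1] [-0.443  0.083  0.893] [14. 32.  7.] tilt 26.8 az 169.4
cap 2041 [ 392.9 -243.8  233.8] [-0.296  0.061  0.953] [12. 31.  5.] tilt 17.6 az 168.4
250 [ 383. -259.  174.] [ 409. -246.  122.] [111  91  22]
258 [ 366. -252.  221.] [ 367. -240.  221.] [16 16 12]
266 [ 367. -252.  223.] [ 369. -240.  223.] [30 28 32]
274 [nan nan nan] [ 371. -240.  225.] [33 33 35]
282 [ 371. -252.  227.] [ 373. -241.  226.] [32 33 33]
290 [ 374. -252.  226.] [ 374. -241.  229.] [149  40  40]
298 [ 359. -247.  256.] [ 360. -239.  255.] [55 51 54]
306 [ 359. -247.  258.] [ 360. -239.  259.] [58 61 60]
314 [ 361. -247.  260.] [ 362. -239.  259.] [67 65 68]
322 [ 363. -247.  259.] [ 364. -239.  260.] [68 66 67]
330 [ 364. -247.  261.] [ 366. -240.  260.] [68 69 67]
338 [ 387. -254.  232.] [ 387. -243.  235.] [162  47  43]
346 [ 389. -254.  234.] [ 391. -243.  234.] [39 40 42]
354 [ 392. -255.  234.] [ 393. -244.  235.] [37 38 37]
362 [ 394. -255.  235.] [ 396. -244.  234.] [37 37 36]
146
((274.6153564453125, 250.9230499267578), (13.312806129455566, 12.75810432434082), 56.3099365234375) [nan nan nan]
```

Request:
move_arm([
  {"linear":[-0.008,0.001,-0.002],"spin":0},
  {"linear":[-0.016,0.002,-0.005],"spin":0},
  {"linear":[-0.024,0.0034,-0.0075],"spin":0},
  {"linear":[-0.03,0.0042,-0.01],"spin":0},
  {"linear":[-0.034,0.0047,-0.0115],"spin":0},
  {"linear":[-0.034,0.0047,-0.0115],"spin":0},
  {"linear":[-0.034,0.0047,-0.0115],"spin":0},
  {"linear":[-0.034,0.0047,-0.0115],"spin":0},
])

```text
clock: 7.45
eef_pos: [354.5, -238.9, 134.1]
ee_rot: [-1.273, -1.104, 1.104]
ft_force: [-0.3, -0.7, -0.8]
grip_width: 33.3
```

Request:
move_arm([
  {"linear":[0,0,0],"spin":0},
  {"linear":[0,0,0],"spin":0},
  {"linear":[0,0,0.02],"spin":0},
  {"linear":[0,0,0.05],"spin":0},
  {"linear":[0,0,0.09],"spin":0},
  {"linear":[0,0,0.13],"spin":0},
  {"linear":[0,0,0.15],"spin":0},
  {"linear":[0,0,0.15],"spin":0},
], newtons=25)

```text
clock: 8.45
eef_pos: [354.7, -239.2, 285.1]
ee_rot: [-1.276, -1.105, 1.104]
ft_force: [0.6, -0.8, -1.4]
grip_width: 32.7
```

```bash
python3 - <<'E'
from h import *
s=get_state(); print(s['clock'],s['eef_pos'],s['ft_force'],s['wrist_torque'],s['grip_width'])
im,d,P=snap('wrist','w5.png'); w=cloud(d,P); im2,d2,P2=snap('side','s5.png'); im3,d3,P3=snap('scene','c5.png')
captilt(w,im,(255,293,212,308)); captilt(w,im,(342,364,212,308))
for i,ww in((im2,cloud(d2,P2)),(im3,cloud(d3,P3))):
    H,S,V=cv2.split(cv2.cvtColor(i,cv2.COLOR_RGB2HSV)); m=(H>20)&(H<33)&(S>140)&(V>60)&(abs(ww[...,0]-410)<90)&(abs(ww[...,1]+245)<60)&(ww[...,2]>100)
    q=ww[m]; print(len(q)); c=np.median(q,0); q=q[np.linalg.norm(q-c,axis=1)<90]; u,sv,v=np.linalg.svd(q-q.mean(0)); a=v[0]*np.sign(v[0][2]); print('axis',q.mean(0).round(1),a.round(3),sv.round(),'tilt',np.degrees(np.arccos(a[2])),v[2].round(3))
cv2.imwrite('pics/v5.png',np.hstack([cv2.resize(im3[120:260,110:250],(400,400)),cv2.resize(im2[150:290,200:340],(400,400))])[:,:,::-1])
E
```

```text
8.45 [ 354.73243225 -239.21156678  285.14932745] [ 0.63930915 -0.75511128 -1.41140257] [0.04324161 0.09843997 0.05053325] 32.70514185242654
cap 3256 [ 337.2 -236.2  363.9] [-0.649  0.11   0.752] [14. 32. 11.] tilt 41.2 az 170.4
cap 2036 [ 356.8 -239.   376.9] [-0.273  0.058  0.96 ] [11. 30.  4.] tilt 16.2 az 168.0
234
axis [ 400.5 -261.5  282.4] [-0.619  0.065  0.783] [333. 126.  42.] tilt 38.50394387716182 [ 0.062  0.998 -0.034]
559
axis [ 395.1 -251.1  312.3] [-0.546  0.104  0.831] [838. 225. 118.] tilt 33.77629334903321 [ 0.641 -0.588  0.494]
```

View pics/v5.png

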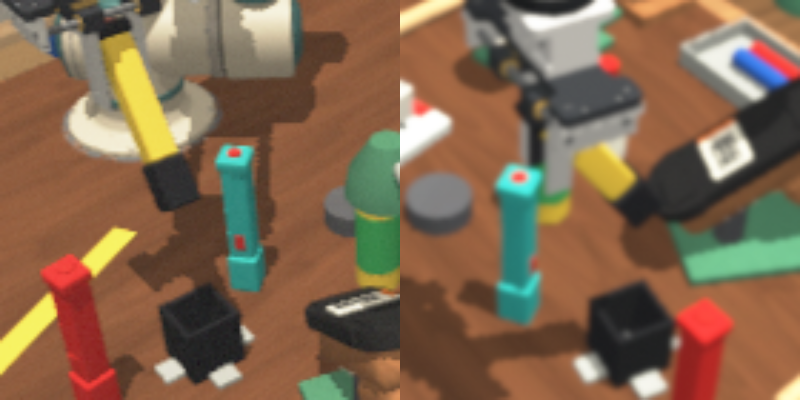

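View 9: the wand hangs free and tilted about 35°, head towards +x, with the holder empty below and neighbours untouched. Next, the axis by intersecting the silhouette planes of the two views.

```bash
cat >> h.py <<'E'
def axis2(fa,fb,boxA,boxB):
    N=[];O=[]
    for f,(u0,v0,u1,v1) in((fa,boxA),(fb,boxB)):
        z=np.load(f'pics/{f}.npz'); H,S,V=cv2.split(cv2.cvtColor(z['im'],cv2.COLOR_RGB2HSV))
        m=((H>18)&(H<34)&(S>110)&(V>40)).astype(np.uint8); k=np.zeros_like(m); k[v0:v1,u0:u1]=1; m*=k
        n,lab,st,_=cv2.connectedComponentsWithStats(m); i=1+st[1:,4].argmax(); v,u=np.nonzero(lab==i)
        vx,vy,cx,cy=cv2.fitLine(np.c_[u,v].astype(np.float32),cv2.DIST_L2,0,.01,.01).ravel()
        T=z['pose']; d=[T[:3,:3]@np.array([(a-z['cx'])/z['fx'],-(b-z['cy'])/z['fy'],-1]) for a,b in((cx-9*vx,cy-9*vy),(cx+9*vx,cy+9*vy))]
        nn=np.cross(*d); N.append(nn/np.linalg.norm(nn)); O.append(T[:3,3]); print(f,st[i])
    a=np.cross(*N); a/=np.linalg.norm(a); a*=np.sign(a[2])
    p=np.linalg.lstsq(np.array([*N,a]),np.array([N[0]@O[0],N[1]@O[1],a@np.array([380,-245,320.])]),rcond=None)[0]
    print('p',p.round(1),'a',a.round(3),'tilt',np.degrees(np.arccos(a[2])).round(1),'az',np.degrees(np.arctan2(a[1],a[0])).round(1)); return p,a
E
python3 - <<'E'
from h import *
axis2('c5','s5',(135,120,185,190),(255,180,300,235))
z=np.load('pics/c5.npz'); w=cloud(z['d'],{k:z[k] for k in('fx','fy','cx','cy','pose')})
V=z['im'].max(2); b=w[(V<70)&(abs(w[...,0]-440)<60)&(abs(w[...,1]+245)<40)&(w[...,2]>190)&(w[...,2]<300)]; print('head pts',len(b),np.percentile(b,[2,50,98],axis=0).round(1))
w=cloud(*[ (lambda z:(z['d'],{k:z[k] for k in('fx','fy','cx','cy','pose')}))(np.load('pics/w5.npz'))][0])
for r in (246,250,254,258,270,285,345,355,366,372): print(r,w[r,225].round(),w[r,260].round())
E
```

```text
c5 [145 131  28  47 602]
s5 [261 200  22  21 267]
p [ 373.2 -240.9  313.6] a [-0.63   0.153  0.762] tilt 40.4 az 166.4
head pts 260 [[ 418.9 -273.9  217.9]
 [ 446.8 -263.1  241.4]
 [ 462.8 -240.9  261. ]]
246 [ 346. -254.  319.] [ 477. -257.   26.]
250 [ 330. -247.  358.] [ 332. -235.  358.]
254 [ 331. -247.  360.] [ 332. -235.  360.]
258 [ 332. -247.  361.] [ 334. -236.  360.]
270 [ 335. -247.  363.] [ 337. -236.  362.]
285 [ 339. -248.  366.] [ 339. -236.  368.]
345 [ 352. -249.  377.] [ 355. -239.  376.]
355 [ 356. -250.  377.] [ 357. -239.  378.]
366 [ 691. -346.   -0.] [ 700. -289.   -1.]
372 [ 702. -348.    1.] [ 711. -291.   -0.]
```

```bash
cat >> h.py <<'E'
def tilt1(f,box,j):
    "tilt from one view: wand axis lies normal to the jaw axis j"
    u0,v0,u1,v1=box; z=np.load(f'pics/{f}.npz'); H,S,V=cv2.split(cv2.cvtColor(z['im'],cv2.COLOR_RGB2HSV))
    m=((H>18)&(H<34)&(S>110)&(V>40)).astype(np.uint8); k=np.zeros_like(m); k[v0:v1,u0:u1]=1; m*=k
    n,lab,st,_=cv2.connectedComponentsWithStats(m); i=1+st[1:,4].argmax(); v,u=np.nonzero(lab==i)
    rows=np.arange(st[i,1]+st[i,3]*.2,st[i,1]+st[i,3]*.8).astype(int); T=z['pose']; out=[]
    for side in(0,1):
        e=np.array([[ (u[v==r].min() if side==0 else u[v==r].max()+1)-.0,r+.5] for r in rows],np.float32)
        vx,vy,cx,cy=cv2.fitLine(e,cv2.DIST_HUBER,0,.01,.01).ravel()
        d=[T[:3,:3]@np.array([(a-.5-z['cx'])/z['fx'],-(b-.5-z['cy'])/z['fy'],-1]) for a,b in((cx-9*vx,cy-9*vy),(cx+9*vx,cy+9*vy))]
        a=np.cross(np.cross(*d),j); a/=np.linalg.norm(a); a*=np.sign(a[2]); out.append(np.degrees(np.arccos(a[2])).round(1))
    print(f,'tilt by edges',out,st[i])
E
python3 - <<'E'
from h import *
j=R.from_rotvec(get_state()['ee_rot']).as_matrix()[:,0]; print(j.round(3))
tilt1('c5',(135,120,185,190),j); tilt1('s5',(255,180,300,235),j)
E
```

```text
[0.141 0.99  0.002]
c5 tilt by edges [np.float64(29.0), np.float64(31.2)] [145 131  28  47 602]
s5 tilt by edges [np.float64(29.7), np.float64(26.9)] [261 200  22  21 267]
```

Request:
move_arm([
  {"linear":[0,0,0.025],"spin":0},
  {"linear":[0.003,0.01,0.045],"spin":0.05},
  {"linear":[0.01,0.035,0.05],"spin":0.1},
  {"linear":[0.021,0.065,0.05],"spin":0.15},
  {"linear":[0.032,0.1,0.05],"spin":0.2},
  {"linear":[0.045,0.135,0.05],"spin":0.25},
  {"linear":[0.057,0.17,0.05],"spin":0.3},
  {"linear":[0.068,0.205,0.05],"spin":0.356},
], newtons=30)

```text
clock: 9.6
eef_pos: [421.9, -32.4, 332.4]
ee_rot: [-1.096, -1.365, 1.367]
ft_force: [0.7, 0.1, -0.8]
grip_width: 32.8
```

Request:
move_arm([
  {"linear":[0.012,0.035,0],"spin":0},
  {"linear":[0.024,0.07,0],"spin":0},
  {"linear":[0.036,0.105,0],"spin":0},
  {"linear":[0.048,0.14,0],"spin":0},
  {"linear":[0.06,0.175,-0.01],"spin":0},
  {"linear":[0.069,0.205,-0.025],"spin":0},
  {"linear":[0.073,0.218,-0.037],"spin":0},
  {"linear":[0.073,0.218,-0.037],"spin":0},
])

```text
clock: 10.6
eef_pos: [494.3, 184.1, 294.9]
ee_rot: [-1.097, -1.362, 1.369]
ft_force: [-0.5, -0.5, -2.0]
grip_width: 33.0
```

```bash
python3 - <<'E'
from h import *
s=get_state(); print(s['clock'],s['eef_pos'],s['ft_force'],s['wrist_torque'],s['grip_width']); j=R.from_rotvec(s['ee_rot']).as_matrix()[:,0]; print(j.round(3),np.degrees(np.arctan2(j[1],j[0])))
im,d,P=snap('wrist','w6.png'); im2,d2,P2=snap('side','s6.png'); im3,d3,P3=snap('scene','c6.png')
cv2.imwrite('pics/v6.png',np.hstack([cv2.resize(im3[90:220,235:365],(400,400)),cv2.resize(im2[60:190,160:290],(400,400))])[:,:,::-1])
for f in('s6','c6'):
    z=np.load(f'pics/{f}.npz'); w=cloud(z['d'],{k:z[k] for k in('fx','fy','cx','cy','pose')}); im=z['im']
    H,S,V=cv2.split(cv2.cvtColor(im,cv2.COLOR_RGB2HSV)); m=((H>18)&(H<34)&(S>110)&(V>40)&(w[...,2]>200)&(np.linalg.norm(w[...,:2]-s['eef_pos'][:2],axis=-1)<130))
    v,u=np.nonzero(m); print(f,len(u),u.min(),u.max(),v.min(),v.max())
E
```

```text
10.6 [494.28107975 184.09666509 294.88291625] [-0.53597098 -0.51335384 -2.04864812] [-0.00433143  0.06518038  0.00968488] 33.047693732494636
[-0.214  0.977 -0.001] 102.33340081700446
s6 217 196 231 81 124
c6 437 284 305 80 134
```

View pics/v6.png

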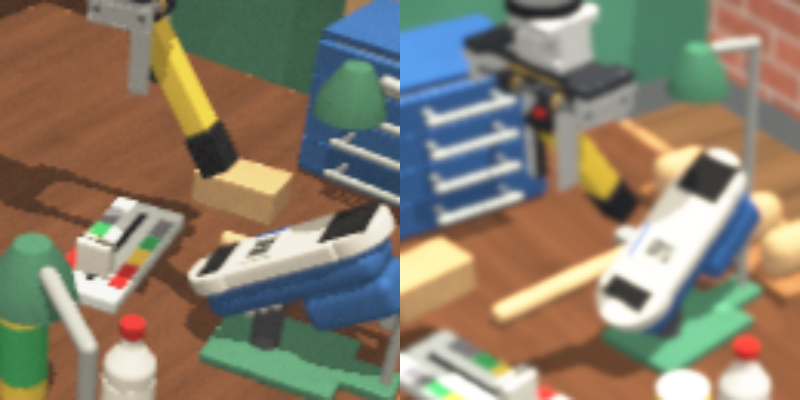

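View 10: at the pre-scan pose the wand hangs tilted, its head pointing down at the sneaker's label, which is clear of lamp and shoe. I measure its true axis from face planes and edges.

```bash
python3 - <<'E'
from h import *
j=R.from_rotvec(get_state()['ee_rot']).as_matrix()[:,0]
T=np.array([494.3,184.1,295])
for f,box in(('c6',(280,75,312,140)),('s6',(205,95,240,140))):
    tilt1(f,box,j)
    z=np.load(f'pics/{f}.npz'); w=cloud(z['d'],{k:z[k] for k in('fx','fy','cx','cy','pose')}); im=z['im']
    H,S,V=cv2.split(cv2.cvtColor(im,cv2.COLOR_RGB2HSV)); near=np.linalg.norm(w-T,axis=-1)<140
    m=((H>18)&(H<34)&(S>110)&(V>40)&near); q=w[m]; q=q[q[:,2]>200]
    for _ in range(2):
        if len(q)<30: break
        k,c,n,e=plane(q,1.2); r=abs((q-c)@n); print(f,'face',k,c.round(1),n.round(3),'n.j',(n@j).round(3),'el',np.degrees(np.arcsin(n[2])).round(1),'az',np.degrees(np.arctan2(n[1],n[0])).round(1),e.round()); q=q[r>2.5]
    b=(V<75)&(S<120)&near&(w[...,2]>180)&(w[...,2]<265)&(w[...,0]>540); q=w[b]; print('head',len(q),np.percentile(q,[1,50,99],axis=0).round(1))
E
```

```text
c6 tilt by edges [np.float64(27.0), np.float64(34.6)] [284  95  22  40 428]
c6 face 118 [534.  175.9 317.4] [ 0.206 -0.978  0.03 ] n.j -1.0 el 1.7 az -78.1 [ 66.  13. 113.]
c6 face 98 [537.6 190.4 329.8] [0.805 0.159 0.571] n.j -0.016 el 34.8 az 11.2 [ 73.  37. 101.]
head 140 [[557.7 174.5 224.4]
 [584.8 182.7 249.6]
 [602.7 211.3 264.6]]
s6 tilt by edges [np.float64(2.8), np.float64(33.1)] [218 103  14  22 188]
s6 face 85 [542.5 177.3 300. ] [-0.125  0.992  0.023] n.j 0.996 el 1.3 az 97.2 [ 95.  15. 104.]
s6 face 31 [518.5 188.4 303.6] [0.814 0.105 0.571] n.j -0.07 el 34.8 az 7.3 [ 76.  43. 112.]
head 86 [[551.6 173.  225.1]
 [573.1 180.8 245. ]
 [596.1 198.1 261.9]]
```

```bash
python3 - <<'E'
from h import *
p=np.array([525.5,190,321]); az=np.radians(192); a=np.array([np.sin(np.radians(34.6))*np.cos(az),np.sin(np.radians(34.6))*np.sin(az),np.cos(np.radians(34.6))]); L=np.array([648,217.5,144.])
for f in('c6','s6','w6'):
    z=np.load(f'pics/{f}.npz'); w=cloud(z['d'],{k:z[k] for k in('fx','fy','cx','cy','pose')}); s=(w-p)@a; r=np.linalg.norm(w-p-s[...,None]*a,axis=-1)
    H,S,V=cv2.split(cv2.cvtColor(z['im'],cv2.COLOR_RGB2HSV)); ye=(H>18)&(H<34)&(S>110)&(V>40)
    b=(r<28)&(s<0)&(s>-150); y=(r<24)&ye
    print(f,b.sum(),'lower end',np.sort(s[b])[:12].round(), 'yellow',np.percentile(s[y],[1,5,95,99]).round() if y.any() else '','upper',np.sort(s[(r<27)])[-400::80].round())
# label seen by side view now for check
t=(L-p)@a; print('label on axis s=',t.round(1),'miss',(L-p-t*a).round(1))
E
```

```text
c6 433 lower end [-115. -113. -113. -112. -112. -112. -112. -112. -111. -111. -110. -110.] yellow [-64. -58.  50.  59.] upper [-51. -29.  -7.  15.  35.]
s6 274 lower end [-119. -117. -116. -116. -116. -114. -113. -113. -112. -112. -112. -112.] yellow [-69. -67.  52. 112.] upper [-36.   6.  65.  76. 111.]
w6 0 lower end [] yellow [ 97. 100. 110. 111.] upper [114. 114. 115. 115. 115.]
label on axis s= -217.0 miss [2.  1.9 1.6]
```

Request:
move_arm([
  {"linear":[0.004,0.001,-0.005],"spin":0},
  {"linear":[0.01,0.003,-0.013],"spin":0},
  {"linear":[0.016,0.004,-0.021],"spin":0},
  {"linear":[0.021,0.006,-0.028],"spin":0},
  {"linear":[0.025,0.007,-0.032],"spin":0},
  {"linear":[0.026,0.007,-0.034],"spin":0},
  {"linear":[0.026,0.007,-0.034],"spin":0},
  {"linear":[0.026,0.007,-0.034],"spin":0},
])

```text
clock: 11.75
eef_pos: [521.3, 191.3, 263.3]
ee_rot: [-1.1, -1.366, 1.365]
ft_force: [0.4, -0.1, -1.8]
grip_width: 33.1
```

```bash
python3 - <<'E'
from h import *
st=get_state(); print(st['clock'],st['eef_pos'],st['ft_force'],st['grip_width']); j=R.from_rotvec(st['ee_rot']).as_matrix()[:,0]
snap('side','s7.png'); snap('scene','c7.png')
p=np.array([525.5,190,321])+[26,7,-34]; az=np.radians(192); t=np.radians(34.6); a=np.array([np.sin(t)*np.cos(az),np.sin(t)*np.sin(az),np.cos(t)]); L=np.array([648,217.5,144.])
for f in('c7','s7'):
    z=np.load(f'pics/{f}.npz'); w=cloud(z['d'],{k:z[k] for k in('fx','fy','cx','cy','pose')}); s=(w-p)@a; r=np.linalg.norm(w-p-s[...,None]*a,axis=-1)
    H,S,V=cv2.split(cv2.cvtColor(z['im'],cv2.COLOR_RGB2HSV)); ye=(H>18)&(H<34)&(S>110)&(V>40)
    b=(r<28)&(s<0)&(s>-150); y=(r<24)&ye; print(f,'lower',np.sort(s[b])[:8].round(),'yellow',np.percentile(s[y],[2,98]).round()); q=w[y]
    for _ in range(2):
        k,c,n,e=plane(q,1.2); print(' face',k,n.round(3),'el',np.degrees(np.arcsin(n[2])).round(1),'az',np.degrees(np.arctan2(n[1],n[0])).round(1),'offset from axis',((c-p)@n).round(1)); q=q[abs((q-c)@n)>2.5]
    # sole surface under the axis and label strip
    so=(r<20)&(s<-150); k,c,n,e=plane(w[so],1.5); ss=((c-p)@n)/(a@n); print(' sole',k,n.round(3),'hit s',ss.round(1),'hit',(p+ss*a).round(1))
    bl=(H>95)&(H<130)&(S>50)&(np.linalg.norm(w-L,axis=-1)<45)&(abs((w-L)@a)<6); print(' strip',bl.sum(),np.mean(w[bl],0).round(1))
    dk=(V<200)&(S<60)&(np.linalg.norm(w-L,axis=-1)<25)&(abs((w-L)@a)<7); print(' bars',dk.sum(),np.mean(w[dk],0).round(1))
E
```

```text
11.75 [521.27683301 191.27016909 263.29555283] [ 0.40434505 -0.08802958 -1.79806533] 33.11740758569509
c7 lower [-113. -113. -113. -112. -112. -112. -111. -111.] yellow [-61.  56.]
 face 124 [ 0.212 -0.977  0.028] el 1.6 az -77.7 offset from axis 13.7
 face 95 [0.806 0.195 0.559] el 34.0 az 13.6 offset from axis 15.6
 sole 47 [0.028 0.024 0.999] hit s -329.1 hit [734.3 235.9  16.1]
 strip 7 [637.6 244.7 145. ]
 bars 26 [645.8 210.9 145.8]
s7 lower [-120. -116. -115. -115. -115. -115. -114. -112.] yellow [-70. 108.]
 face 78 [-0.178  0.983  0.035] el 2.0 az 100.2 offset from axis -16.5
 face 33 [0.791 0.213 0.573] el 35.0 az 15.1 offset from axis -14.4
 sole 41 [-0.549 -0.031  0.835] hit s -173.5 hit [647.9 217.5 144.2]
 strip 1 [637.7 240.9 144.5]
 bars 18 [648.9 218.1 143.8]
```

Request:
move_arm([
  {"linear":[0,0,0],"spin":0},
  {"linear":[0,0,0],"spin":0},
  {"linear":[0,0,0],"spin":0},
  {"linear":[0,0,0],"spin":0},
  {"linear":[0,0,0],"spin":0},
  {"linear":[0,0,0],"spin":0},
  {"linear":[0,0,0],"spin":0},
  {"linear":[0,0,0],"spin":0},
])

```text
clock: 12.85
eef_pos: [521.3, 191.3, 263.0]
ee_rot: [-1.1, -1.365, 1.365]
ft_force: [0.5, -0.3, -1.5]
grip_width: 33.0
```

Request:
move_arm([
  {"linear":[0,0,0],"spin":0},
  {"linear":[0,0,0],"spin":0},
  {"linear":[0,0,0],"spin":0},
  {"linear":[0,0,0],"spin":0},
  {"linear":[0,0,0],"spin":0},
  {"linear":[0,0,0],"spin":0},
  {"linear":[0,0,0],"spin":0},
  {"linear":[0,0,0],"spin":0},
])

```text
clock: 13.85
eef_pos: [521.3, 191.3, 263.0]
ee_rot: [-1.1, -1.365, 1.365]
ft_force: [-0.1, 0.2, -1.8]
grip_width: 32.9
```

Request:
move_arm([
  {"linear":[-0.005,-0.001,0.007],"spin":0},
  {"linear":[-0.015,-0.004,0.02],"spin":0},
  {"linear":[-0.028,-0.01,0.04],"spin":0},
  {"linear":[-0.04,-0.03,0.06],"spin":-0.04},
  {"linear":[-0.05,-0.06,0.08],"spin":-0.09},
  {"linear":[-0.06,-0.095,0.08],"spin":-0.14},
  {"linear":[-0.07,-0.13,0.08],"spin":-0.19},
  {"linear":[-0.08,-0.165,0.08],"spin":-0.24},
])

```text
clock: 14.85
eef_pos: [440.3, 25.3, 344.3]
ee_rot: [-1.224, -1.191, 1.188]
ft_force: [0.8, -0.1, -1.6]
grip_width: 32.6
```

Request:
move_arm([
  {"linear":[-0.01,-0.035,0],"spin":-0.03},
  {"linear":[-0.02,-0.075,0],"spin":-0.06},
  {"linear":[-0.032,-0.115,0],"spin":-0.1},
  {"linear":[-0.044,-0.155,0],"spin":-0.13},
  {"linear":[-0.055,-0.195,0],"spin":-0.13},
  {"linear":[-0.066,-0.235,0],"spin":-0.13},
  {"linear":[-0.075,-0.263,0],"spin":-0.13},
  {"linear":[-0.075,-0.265,-0.02],"spin":-0.13},
])

```text
clock: 15.85
eef_pos: [366.0, -241.1, 325.0]
ee_rot: [-1.285, -1.092, 1.092]
ft_force: [0.3, 0.0, -1.2]
grip_width: 32.9
```

Request:
move_arm([
  {"linear":[0,0,-0.02],"spin":0},
  {"linear":[0,0,-0.05],"spin":0},
  {"linear":[0,0,-0.08],"spin":0},
  {"linear":[0,0,-0.11],"spin":0},
  {"linear":[0,0,-0.13],"spin":0},
  {"linear":[0,0,-0.14],"spin":0},
  {"linear":[0,0,-0.14],"spin":0},
  {"linear":[0,0,-0.14],"spin":0},
])

```text
clock: 16.85
eef_pos: [366.8, -239.2, 184.1]
ee_rot: [-1.281, -1.094, 1.094]
ft_force: [0.2, -0.3, -1.7]
grip_width: 33.2
```

```bash
python3 - <<'E'
from h import *
st=get_state(); print(st['clock'],st['eef_pos'],st['ft_force'],st['grip_width']); J=R.from_rotvec(st['ee_rot']).as_matrix()[:,0]; x=np.array([J[1],-J[0],0]); print(x.round(3))
snap('side','s8.png'); snap('scene','c8.png')
t=np.radians(34.6); a=-x*np.sin(t)+[0,0,np.cos(t)]; p=st['eef_pos']+31.8*x+[0,0,26.1]; Hc=np.array([451.9,-253.3,70])
print('window pred rel holder x\'',((p-114*a-Hc)@x).round(1),'across',((p-114*a-Hc)@J).round(1),'z',(p-114*a)[2].round(1))
for f in('c8','s8'):
    z=np.load(f'pics/{f}.npz'); w=cloud(z['d'],{k:z[k] for k in('fx','fy','cx','cy','pose')}); s=(w-p)@a; r=np.linalg.norm(w-p-s[...,None]*a,axis=-1)
    H,S,V=cv2.split(cv2.cvtColor(z['im'],cv2.COLOR_RGB2HSV)); ye=(H>18)&(H<34)&(S>110)&(V>40)&(r<26)
    b=(r<28)&(s<0)&(s>-150); q=w[ye]; print(f,'lower',np.sort(s[b])[:6].round(),'yellow',np.percentile(s[ye],[2,98]).round())
    for _ in range(2):
        if len(q)<25: break
        k,c,n,e=plane(q,1.2); print(' face',k,n.round(3),'el',np.degrees(np.arcsin(n[2])).round(1),'az',np.degrees(np.arctan2(n[1],n[0])).round(1),'offset',((c-p)@n).round(1)); q=q[abs((q-c)@n)>2.5]
    m=(w[...,2]>64)&(w[...,2]<75)&(np.linalg.norm(w[...,:2]-Hc[:2],axis=-1)<48); print(' rim',m.sum(),cv2.minAreaRect(w[m][:,:2].astype(np.float32)))
E
```

```text
16.85 [ 366.84834267 -239.23994632  184.13007474] [ 0.166966   -0.31170381 -1.74352155] 33.233145029810814
[ 0.988 -0.155  0.   ]
window pred rel holder x' 10.3 across 0.6 z 116.4
c8 lower [-116. -116. -115. -114. -114. -114.] yellow [-63.  57.]
 face 203 [ 0.816 -0.091  0.571] el 34.8 az -6.4 offset 14.3
 face 114 [-0.135 -0.99   0.031] el 1.8 az -97.8 offset 16.8
 rim 192 ((451.1344299316406, -255.04808044433594), (65.50141906738281, 68.41901397705078), 81.32093048095703)
s8 lower [-119. -117. -115. -115. -115. -115.] yellow [-72.   1.]
 face 109 [-0.133 -0.99   0.051] el 2.9 az -97.7 offset 16.0
 face 20 [ 0.784 -0.126  0.607] el 37.4 az -9.2 offset 11.1
 rim 164 ((451.3177185058594, -255.39505004882812), (66.72633361816406, 65.64960479736328), 80.82768249511719)
```

Request:
move_arm([
  {"linear":[-0.002,0.0,-0.01],"spin":0},
  {"linear":[-0.002,0.0,-0.025],"spin":0},
  {"linear":[-0.002,0.0,-0.035],"spin":0},
  {"linear":[-0.002,0.0,-0.045],"spin":0},
  {"linear":[-0.002,0.0,-0.053],"spin":0},
  {"linear":[-0.002,0.0,-0.059],"spin":0},
  {"linear":[-0.002,0.0,-0.061],"spin":0},
  {"linear":[-0.002,0.0,-0.061],"spin":0},
])

```text
clock: 17.95
eef_pos: [364.5, -238.9, 122.1]
ee_rot: [-1.279, -1.094, 1.094]
ft_force: [-0.0, 0.1, -1.4]
grip_width: 33.1
```

Request:
move_arm([
  {"linear":[0.003,-0.0005,0.0017],"spin":0},
  {"linear":[0.011,-0.0017,0.0065],"spin":0},
  {"linear":[0.019,-0.003,0.0106],"spin":0},
  {"linear":[0.0287,-0.0045,0.0145],"spin":0},
  {"linear":[0.0385,-0.006,0.0176],"spin":0},
  {"linear":[0.0474,-0.0074,0.0195],"spin":0},
  {"linear":[0.0573,-0.009,0.0212],"spin":0},
  {"linear":[0.0662,-0.0104,0.0224],"spin":0},
], newtons=10)

```text
clock: 18.95
eef_pos: [431.0, -249.1, 144.3]
ee_rot: [-1.278, -1.094, 1.094]
ft_force: [-0.6, 0.8, -2.2]
grip_width: 34.2
```

```bash
python3 - <<'E'
from h import *
st=get_state(); print(st['clock'],st['eef_pos'],st['ft_force'],st['grip_width']); T=st['eef_pos']
im,d,P=snap('wrist','w9.png'); snap('side','s9.png'); snap('scene','c9.png'); w=cloud(d,P)
captilt(w,im,(255,293,212,308)); captilt(w,im,(342,364,212,308))
for f in('c9','s9'):
    z=np.load(f'pics/{f}.npz'); w=cloud(z['d'],{k:z[k] for k in('fx','fy','cx','cy','pose')})
    H,S,V=cv2.split(cv2.cvtColor(z['im'],cv2.COLOR_RGB2HSV)); q=w[(H>18)&(H<34)&(S>110)&(V>40)&(np.linalg.norm(w-T,axis=-1)<100)&(w[...,2]>50)]
    for _ in range(2):
        if len(q)<25: break
        k,c,n,e=plane(q,1.2); print(f,' face',k,c.round(1),n.round(3),'el',np.degrees(np.arcsin(n[2])).round(1),'az',np.degrees(np.arctan2(n[1],n[0])).round(1)); q=q[abs((q-c)@n)>2.5]
E
```

```text
18.95 [ 430.98494443 -249.12054776  144.31177274] [-0.6454479   0.82268824 -2.23816171] 34.247284668306875
cap 2329 [ 414.6 -246.3  225.9] [-0.505  0.087  0.858] [12. 31.  7.] tilt 30.9 az 170.2
cap 2010 [ 438.8 -250.2  229.5] [ 0.088 -0.014  0.996] [14. 32.  4.] tilt 5.1 az -8.9
c9  face 169 [ 450.  -254.3  159. ] [ 0.986 -0.127  0.104] el 5.9 az -7.4
c9  face 79 [ 438.5 -266.2  140.8] [0.147 0.989 0.001] el 0.1 az 81.5
s9  face 130 [ 422.6 -250.6  148.1] [ 0.988 -0.128  0.085] el 4.9 az -7.4
s9  face 69 [ 438.1 -266.2  114.1] [0.164 0.986 0.026] el 1.5 az 80.5
```

Request:
move_arm([
  {"linear":[0.005,-0.0008,0],"spin":0},
  {"linear":[0.01,-0.0016,0],"spin":0},
  {"linear":[0.015,-0.0023,-0.002],"spin":0},
  {"linear":[0.019,-0.003,-0.006],"spin":0},
  {"linear":[0.0215,-0.0034,-0.01],"spin":0},
  {"linear":[0.0215,-0.0034,-0.014],"spin":0},
  {"linear":[0.0215,-0.0034,-0.018],"spin":0},
  {"linear":[0.0215,-0.0034,-0.018],"spin":0},
])

```text
clock: 20.1
eef_pos: [451.8, -252.4, 126.0]
ee_rot: [-1.278, -1.094, 1.093]
ft_force: [0.8, 0.3, -1.4]
grip_width: 32.5
```

```bash
cat > m.py <<'E'
from h import *
import sys
k0=sys.argv[1]
st=get_state(); print(st['clock'],st['eef_pos'],st['ft_force'],st['grip_width']); T=st['eef_pos']
im,d,P=snap('wrist',f'w{k0}.png'); snap('side',f's{k0}.png'); snap('scene',f'c{k0}.png'); w=cloud(d,P)
q=w[(w[...,2]>185)&(w[...,2]<245)&(abs(w[...,0]-452)<45)&(abs(w[...,1]+254)<18)&(im.max(2)<60)]; print('cap top z',len(q),np.percentile(q,[5,50,95],axis=0).round(1) if len(q) else '')
for f in(f'c{k0}',f's{k0}'):
    z=np.load(f'pics/{f}.npz'); w=cloud(z['d'],{k:z[k] for k in('fx','fy','cx','cy','pose')})
    H,S,V=cv2.split(cv2.cvtColor(z['im'],cv2.COLOR_RGB2HSV)); q=w[(H>18)&(H<34)&(S>110)&(V>40)&(np.linalg.norm(w-[452,-254,120],axis=-1)<100)&(w[...,2]>50)]
    print(f,'yellow z',np.percentile(q[:,2],[1,99]).round(1))
    for _ in range(2):
        if len(q)<25: break
        k,c,n,e=plane(q,1.2); print(' face',k,c.round(1),n.round(3),'el',np.degrees(np.arcsin(n[2])).round(1),'az',np.degrees(np.arctan2(n[1],n[0])).round(1)); q=q[abs((q-c)@n)>2.5]
E
python3 m.py 10
```

```text
20.1 [ 451.7745391  -252.37437895  126.01903927] [ 0.8418625   0.26975653 -1.44527478] 32.50035831177791
cap top z 2166 [[ 430.9 -267.5  201.1]
 [ 433.7 -252.   207.6]
 [ 464.1 -237.3  211.5]]
c10 yellow z [ 69.9 200.5]
 face 171 [ 467.8 -256.5  138.5] [ 0.992 -0.116  0.056] el 3.2 az -6.7
 face 73 [ 455.7 -268.7  122.6] [0.155 0.988 0.003] el 0.2 az 81.1
s10 yellow z [ 66.2 199.5]
 face 150 [ 439.4 -253.7  126.5] [ 0.99  -0.13   0.053] el 3.0 az -7.5
 face 65 [ 452.9 -268.1  106.1] [-0.13  -0.991  0.01 ] el 0.6 az -97.5
```

Request:
move_arm([
  {"linear":[0.001,0,-0.003],"spin":0},
  {"linear":[0.001,0,-0.006],"spin":0},
  {"linear":[0.001,0,-0.009],"spin":0},
  {"linear":[0.001,0,-0.011],"spin":0},
  {"linear":[0.001,0,-0.0125],"spin":0},
  {"linear":[0.001,0,-0.0135],"spin":0},
  {"linear":[0.001,0,-0.0145],"spin":0},
  {"linear":[0.001,0,-0.0155],"spin":0},
], newtons=6)

```text
clock: 21.25
eef_pos: [453.6, -252.8, 111.5]
ee_rot: [-1.28, -1.094, 1.093]
ft_force: [0.4, 0.8, 5.0]
grip_width: 33.3
```

```bash
python3 m.py 11
```

```text
21.25 [ 453.60996157 -252.84985605  111.52100049] [0.39443038 0.80710628 5.02345057] 33.25673911704978
cap top z 2141 [[ 432.6 -267.7  186.6]
 [ 435.4 -251.7  193.1]
 [ 465.7 -237.4  196.9]]
c11 yellow z [ 55.3 185.7]
 face 167 [ 468.1 -256.7  125.8] [ 0.982 -0.184  0.037] el 2.1 az -10.6
 face 58 [ 455.9 -268.5  106.9] [0.14  0.99  0.008] el 0.4 az 82.0
s11 yellow z [ 51.8 183.3]
 face 139 [ 440.4 -252.3  112.7] [ 0.986 -0.162  0.048] el 2.8 az -9.3
 face 72 [ 452.2 -267.9   96.5] [-0.151 -0.989  0.009] el 0.5 az -98.7
```

Request:
move_arm([
  {"linear":[0.002,0,0],"spin":0},
  {"linear":[0.004,-0.0005,0],"spin":0},
  {"linear":[0.006,-0.001,0],"spin":0},
  {"linear":[0.006,-0.001,0],"spin":0},
  {"linear":[0.006,-0.001,0],"spin":0},
  {"linear":[0.006,-0.001,0],"spin":0},
  {"linear":[0.006,-0.001,0],"spin":0},
  {"linear":[0.006,-0.001,0],"spin":0},
], newtons=4)

```text
clock: 22.4
eef_pos: [459.0, -253.6, 110.9]
ee_rot: [-1.279, -1.094, 1.094]
ft_force: [0.3, 0.4, 2.8]
grip_width: 33.0
```

Request:
move_arm([
  {"linear":[0,0,0],"spin":0},
  {"linear":[0,0,0],"spin":0},
  {"linear":[0,0,0],"spin":0},
  {"linear":[0,0,0],"spin":0},
  {"linear":[0,0,0],"spin":0},
  {"linear":[0,0,0],"spin":0},
  {"linear":[0,0,0],"spin":0},
  {"linear":[0,0,0],"spin":0},
], jaw=1)

```text
clock: 23.4
eef_pos: [459.0, -253.5, 110.9]
ee_rot: [-1.279, -1.094, 1.094]
ft_force: [-0.2, 0.0, -0.7]
grip_width: 94.0
```

```bash
python3 m.py 12; python3 - <<'E'
import cv2,numpy as np
a=cv2.imread('pics/s12.png')[180:310,220:350]; b=cv2.imread('pics/w12.png')[60:384,100:420]
cv2.imwrite('pics/v12.png',np.hstack([cv2.resize(a,(400,400)),cv2.resize(b,(400,400))]))
E
```

```text
23.4 [ 458.98928274 -253.5466298   110.90685013] [-0.19722215  0.04475966 -0.65781667] 94.04567583688407
cap top z 4413 [[ 440.4 -268.5  187.1]
 [ 445.6 -252.6  194.9]
 [ 473.9 -238.3  196.3]]
c12 yellow z [ 57.4 186.2]
 face 170 [ 473.  -257.5  129.8] [-0.981  0.195  0.001] el 0.1 az 168.7
 face 97 [ 457.1 -268.8  122.4] [-0.161 -0.987  0.004] el 0.2 az -99.3
s12 yellow z [ 53.1 184.8]
 face 152 [ 445.  -253.   116.8] [-0.989  0.149  0.001] el 0.1 az 171.5
 face 129 [ 455.6 -268.2  106.6] [-0.107 -0.994  0.006] el 0.3 az -96.1
```

View pics/v12.png

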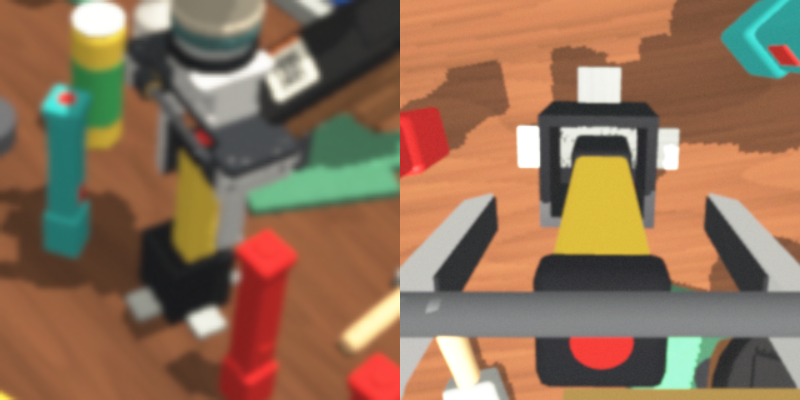

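View 11: jaws open, wand upright (0.1°) on the holder floor, cap top at z 195. Now up and over to the marker.

Request:
move_arm([
  {"linear":[0,0,0.03],"spin":0},
  {"linear":[0,0,0.08],"spin":0},
  {"linear":[0,0,0.13],"spin":0},
  {"linear":[0,0,0.18],"spin":0},
  {"linear":[0,0.03,0.2],"spin":0.1},
  {"linear":[-0.005,0.09,0.2],"spin":0.25},
  {"linear":[-0.01,0.15,0.2],"spin":0.405},
  {"linear":[-0.015,0.2,0.2],"spin":0.405},
])

```text
clock: 24.55
eef_pos: [443.5, -51.6, 311.1]
ee_rot: [-1.081, -1.392, 1.39]
ft_force: [0.9, 0.7, -0.2]
grip_width: 93.8
```

Request:
move_arm([
  {"linear":[-0.003,0.06,0],"spin":0},
  {"linear":[-0.006,0.12,0],"spin":0},
  {"linear":[-0.009,0.18,0],"spin":0},
  {"linear":[-0.011,0.23,0],"spin":0},
  {"linear":[-0.011,0.24,-0.05],"spin":0},
  {"linear":[-0.011,0.24,-0.1],"spin":0},
  {"linear":[-0.011,0.24,-0.14],"spin":0},
  {"linear":[-0.011,0.24,-0.14],"spin":0},
])

```text
clock: 25.55
eef_pos: [430.4, 185.9, 168.4]
ee_rot: [-1.076, -1.385, 1.394]
ft_force: [-0.1, 1.2, -1.3]
grip_width: 94.1
```

```bash
python3 - <<'E'
from h import *
st=get_state(); T=st['eef_pos']; J=R.from_rotvec(st['ee_rot']).as_matrix()[:,0]; print(st['clock'],T,np.degrees(np.arctan2(J[1],J[0])),st['joint_positions'].round(2))
im,d,P=snap('wrist','wm.png'); w=cloud(d,P); Tm=P['pose']
m=(w[...,2]>62)&(w[...,2]<74)&(abs(w[...,0]-433)<60)&(abs(w[...,1]-186)<50); q=w[m]; r=cv2.minAreaRect(q[:,:2].astype(np.float32)); print(len(q),r,np.median(q[:,2]))
H,S,V=cv2.split(cv2.cvtColor(im,cv2.COLOR_RGB2HSV)); g=((H>45)&(H<85)&(S>110)&(abs(w[...,2]-20)<6)&(abs(w[...,0]-410)<70)&(abs(w[...,1]-276)<50)).astype(np.uint8)
n,lab,s,c=cv2.connectedComponentsWithStats(g)
for i in range(1,n):
    if s[i,4]>60: print('green',s[i],w[lab==i].mean(0).round(1),cv2.minAreaRect(w[lab==i][:,:2].astype(np.float32)))
E
```

```text
25.55 [430.43568791 185.88524839 168.43371109] 104.29068635732295 [ 0.26  0.15  1.77  0.    1.23 -1.56]
1313 ((433.6201171875, 185.63555908203125), (46.89558029174805, 21.541440963745117), 13.692533493041992) 68.07855001832189
green [339 135  33  20 639] [375.9 267.3  20.5] ((375.975830078125, 267.39520263671875), (18.760353088378906, 31.212045669555664), 14.100492477416992)
green [335 206  31  19 439] [444.  283.1  20.5] ((445.4776611328125, 284.620361328125), (20.314678192138672, 30.984561920166016), 14.238372802734375)
```

Request:
move_arm([
  {"linear":[0.003,0,-0.03],"spin":0},
  {"linear":[0.003,0,-0.06],"spin":0},
  {"linear":[0.003,0,-0.09],"spin":0},
  {"linear":[0.003,0,-0.115],"spin":0},
  {"linear":[0.003,0,-0.13],"spin":0},
  {"linear":[0.003,0,-0.134],"spin":0},
  {"linear":[0.003,0,-0.134],"spin":0},
  {"linear":[0.003,0,-0.134],"spin":0},
])

```text
clock: 26.6
eef_pos: [437.2, 186.7, 38.1]
ee_rot: [-1.082, -1.393, 1.389]
ft_force: [-0.4, 0.6, -0.6]
grip_width: 93.8
```

Request:
move_arm([
  {"linear":[0,0,0],"spin":0},
  {"linear":[0,0,0],"spin":0},
  {"linear":[0,0,0],"spin":0},
  {"linear":[0,0,0],"spin":0},
  {"linear":[0,0,0],"spin":0},
  {"linear":[0,0,0],"spin":0},
  {"linear":[0,0,0],"spin":0},
  {"linear":[0,0,0],"spin":0},
], jaw=-1, newtons=10)

```text
clock: 27.6
eef_pos: [436.0, 186.3, 36.9]
ee_rot: [-1.081, -1.39, 1.39]
ft_force: [0.5, -1.1, -0.0]
grip_width: 21.8
```

Request:
move_arm([
  {"linear":[0,0,0],"spin":0},
  {"linear":[0,0,0],"spin":0},
  {"linear":[0,0,0],"spin":0},
  {"linear":[0,0,0],"spin":0},
  {"linear":[-0.002,0.008,0],"spin":0},
  {"linear":[-0.005,0.02,0],"spin":0},
  {"linear":[-0.008,0.032,0],"spin":0},
  {"linear":[-0.01,0.04,0],"spin":0},
])

```text
clock: 28.6
eef_pos: [425.7, 227.6, 36.9]
ee_rot: [-1.08, -1.391, 1.391]
ft_force: [1.4, -1.4, -0.2]
grip_width: 22.2
```

Request:
move_arm([
  {"linear":[-0.002,0.008,0],"spin":0},
  {"linear":[-0.005,0.02,0],"spin":0},
  {"linear":[-0.008,0.032,0],"spin":0},
  {"linear":[-0.0105,0.042,0],"spin":0},
  {"linear":[-0.012,0.048,0],"spin":0},
  {"linear":[-0.0124,0.0495,0],"spin":0},
  {"linear":[-0.0124,0.0495,0],"spin":0},
  {"linear":[-0.0124,0.0495,0],"spin":0},
])

```text
clock: 29.6
eef_pos: [413.5, 276.3, 36.9]
ee_rot: [-1.08, -1.39, 1.389]
ft_force: [-0.2, 0.8, -0.7]
grip_width: 21.9
```

```bash
cat > k.py <<'E'
from h import *
st=get_state(); T=st['eef_pos']; print(st['clock'],T,st['ft_force'],st['grip_width'])
e=np.array([-.243,.970]); G=np.array([410.7,276.0])
for n in('side','scene','wrist'):
    im,d,P=snap(n,n+str(int(st['clock']*10))+'.png'); w=cloud(d,P); H,S,V=cv2.split(cv2.cvtColor(im,cv2.COLOR_RGB2HSV))
    g=(H>45)&(H<85)&(S>110)&(abs(w[...,2]-20)<6)&(abs(w[...,0]-410)<60)&(abs(w[...,1]-276)<50)
    m=(w[...,2]>60)&(w[...,2]<75)&(V>120)&(np.linalg.norm(w[...,:2]-G,axis=-1)<32)
    if m.sum()>5:
        t=(w[m][:,:2]-G)@e; print(n,m.sum(),'marker along',np.percentile(t,[3,50,97]).round(1),np.median(w[m],0).round(1))
    if g.any(): t=(w[g][:,:2]-G)@e; print('  green along',np.percentile(t,[3,50,97]).round(1),g.sum())
E
python3 k.py
```

```text
29.6 [413.46295286 276.31093498  36.86738997] [-0.15839328  0.8457935  -0.67049236] 21.915025863286317
side 62 marker along [-26.4  -7.9  14.8] [406.  266.1  66.6]
  green along [-13.2  -3.2  10.4] 24
scene 42 marker along [-24.3 -11.6   6.4] [422.3 267.6  67.4]
  green along [-15.1   0.   10.1] 26
wrist 3074 marker along [-9.6 -1.6  9.8] [409.3 275.8  68. ]
  green along [-14.8   0.3  15.1] 1956
```

Request:
move_arm([
  {"linear":[0,0,0],"spin":0},
  {"linear":[0,0,0],"spin":0},
  {"linear":[0,0,0],"spin":0},
  {"linear":[0,0,0],"spin":0},
  {"linear":[0,0,0],"spin":0},
  {"linear":[0,0,0],"spin":0},
  {"linear":[0,0,0],"spin":0},
  {"linear":[0,0,0],"spin":0},
], jaw=1)

```text
clock: 30.75
eef_pos: [413.6, 276.0, 36.9]
ee_rot: [-1.081, -1.39, 1.39]
ft_force: [0.7, -0.1, 0.4]
grip_width: 93.3
```

Request:
move_arm([
  {"linear":[0,0,0.01],"spin":0},
  {"linear":[0,0,0.04],"spin":0},
  {"linear":[0,0,0.08],"spin":0},
  {"linear":[0,0,0.12],"spin":0},
  {"linear":[-0.02,0,0.16],"spin":0},
  {"linear":[-0.04,0,0.2],"spin":0},
  {"linear":[-0.05,0,0.22],"spin":0},
  {"linear":[-0.05,0,0.22],"spin":0},
])

```text
clock: 31.75
eef_pos: [364.0, 276.4, 259.1]
ee_rot: [-1.083, -1.395, 1.387]
ft_force: [0.3, 0.3, -0.6]
grip_width: 93.7
```

```bash
python3 k.py; python3 - <<'E'
import cv2,numpy as np,glob,os
f=sorted(glob.glob('pics/wrist3*.png'),key=os.path.getmtime)[-1]; g=sorted(glob.glob('pics/side3*.png'),key=os.path.getmtime)[-1]
cv2.imwrite('pics/fin.png',np.hstack([cv2.resize(cv2.imread(f),(400,300)),cv2.resize(cv2.imread(g),(400,300))]))
E
```

```text
31.75 [363.9531026  276.41589662 259.14214482] [ 0.30788128  0.25403644 -0.6189541 ] 93.65383030838723
side 66 marker along [-14.6  -5.8   8.6] [408.7 269.9  65.8]
  green along [-10.5  -0.5  11.1] 26
scene 56 marker along [-13.1  -6.    8.3] [414.3 270.   69. ]
  green along [-15.9  -0.5  12.7] 26
wrist 735 marker along [-10.    0.3  10.5] [409.4 276.   68.1]
  green along [-13.6   1.5  14.3] 460
```

View pics/fin.png

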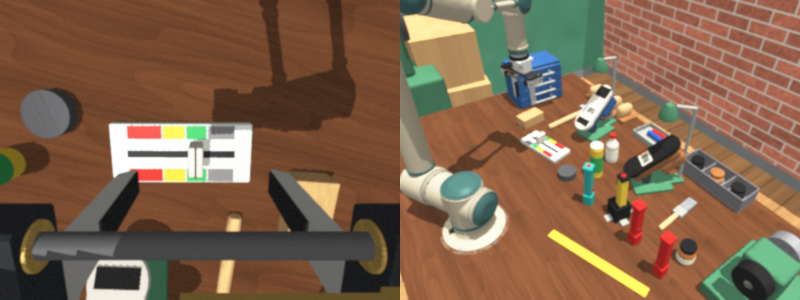

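View 12: the marker stands centred in the green field at left px (197,158), the wand stands in its holder at right px (620,195), and the rest is in place. Handing in.

```bash
python3 -c "
from rig import *; finish_job(); print(get_state()['clock'])"
```

```text
the job is handed in; nothing more can be done
the job is handed in; nothing more can be done
```

The sneaker is booked out, and I handed the job in at about 32 s on the robot's clock, well under the 67 s limit. No verdict is reported back.

- **Scan:** The tool cannot tilt, so I turned the wand in the grip by leaning its head on the cup's rim. I then held it on the sneaker's label for over 2 s. Measured tilt was 34–35° against the label's 35°, distance about 60 mm, and aim within about 3 mm of the label's middle.
- **Scanner back:** I untilted it against the cup's wall, lowered it until the force showed it on the floor (5 N), then opened the jaws. It stands upright to 0.1–0.3°, with the cap top at z 195 mm.
- **Marker:** Gripped, slid about 93 mm and released. The close wrist camera puts it within 1 mm of the middle of the green field.

**Checks that disagreed:**
- **Grip on the wand:** The fingers held it by its wider cap, not the yellow grip I aimed for.
- **First tilt estimates:** They spread from 27° to 41°; I settled on face-plane fits from two cameras.
- **Sole angle:** The scene camera's check of the sole at the scan pose missed the sole, so 60 mm rests on the side camera.
- **Marker:** The coarser side and scene cameras read it about 3 mm low, probably because they also see its side faces.

In the last pictures the shoes, look-alikes and other bench items appear unmoved. I judged that by eye and did not measure each one.

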